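# Load the drying rail and set its timer

### The arm

A 6-joint arm with a two-finger parallel gripper is mounted at the origin on a cart in front of the work surface, level with it; the furniture and walls round the work are solid. World frame = base frame: x ahead of the robot, y to its left, z up, the work surface at z = 0. Lengths are in m, angles in degrees, forces in N, time in s.
With the tool pointing down it reaches from about 0.25 to 0.725 m from the base axis. Payload 9.7 kg.
Tool frame: the origin (TCP) lies midway between the tips of the shut fingers; the grasp point (between the pads) lies 19 mm behind it; z points along the fingers, y is the direction in which the jaws open and shut (so a half turn about z gives the same grasp; the last joint's range is limited). The gripper opens to 85 mm and grips with 20 to 120 N. Pads are 22 mm wide; open, the fingers measure 114 mm over their backs; the gripper's body (76 mm by 85 mm) begins 54 mm behind the grasp point. The pads swing forward as they close: fully open they stand 13 mm farther back than shut.
Start: joints at [70.359, 4.979, 10.078, 95.1, 0, 90], TCP at [0.185, 0.518, 0.196] pointing down, gripper open.
Joint ranges: [-179.16, 179.16], [-48.56, 103.87], [-65.8, 70.77], [-126.05, 130.52], [-82.76, 87.17], [-180, 180]. Speed limits (degrees/s): [127.2, 127.2, 147.25, 180, 180, 180].

### API

Orientations are given as [roll, pitch, yaw] about the fixed x, y, z axes, in that order (R = Rz(yaw) Ry(pitch) Rx(roll)).
In Python, from workcell import bot, camera, recognise gives the robot as it stands. The module is installed in compiled form; this text tells all that it offers.
- The arm moves only by the tool apply_moves, never from a script. Its argument "targets" is one flat list of numbers, 7 for each row, row after row: the shift along the world's x, y, z in units of 30 mm (1.0 is 30 mm), then the turn, a rotation vector about the world's x, y, z in units of 6 degrees (1.0 is 6 degrees), then the opening, from 0 (shut) to 1 (fully open). A call has 1 to 5 rows; each row is the pose to reach, as a shift and turn from the pose commanded when the call began; what a row does not reach only later rows make up. A row lasts 1/10 s, in which the tool goes at most 50 mm and 8.59 degrees, less where a joint would pass 70% of its speed; a pose out of reach is approached as far as the arm can. A call with a gripper value outside its range is refused whole. The fingers move at their own pace and stop on an object; "newtons" is the grip in N (left out, the last holds). Time passes only in rows, so rows that repeat a pose let the fingers close. It gives the time, the measured TCP pose, the force and the opening at its end, in the units of the state.
- bot.get_obs(): the state, without advancing time (a new reading comes with each control period).
- camera(name): name is "scene" or "side" or "wrist"; returns a dict with "img" (384x512x3 uint8, red, green, blue), "intrinsics" (3x3 intrinsics, pixels), "origin" and "rotation" of the camera in the world. Camera axes: x right, y up, looking along -z (the intrinsics and any distortion apply to the point x, -y, -z); pixel columns grow to the right and rows downward; lengths in m; the calibration is good to about 2 mm. A picture is of the moment at which its call begins. There is no depth.
- bot.job_done(): hands the job in, once; it reports no verdict.
Trained networks look in the newest picture that a camera, given by its name, has taken for a name from the list of things; names that differ only in an ending like _2 or _b are one class to them, and where a whole thing is asked for, a point or a joint stands for the part that bears it (a point fixed in the world has none). Each returns a list of dicts, best first, with "conf" (0 to 1); they miss things now and then, are a little off and sometimes report something else, mostly with a low value. They report only what shows in the picture. A call takes as long as a camera call.
- recognise(query, camera): "box" ([left, top, right, bottom] in pixels, round what is visible of it).
The state is a dict: "time": time; "q": joint angles; "qd": joint speeds; "joint_efforts": joint torques, N m; "ee_pos": TCP position; "tcp_rot": TCP orientation; "wrist_force": force on the tool from outside, world axes, zero at the start; "torque": the same for the moment, N m; "opening": finger opening in m.
Only numpy, scipy, OpenCV 4.12 (cv2) and the standard library are available. Lean on these libraries where they do the work, as an engineer would, in place of code of your own. Each camera call takes 0.05 s, during which the arm holds its last target.

### The job

Load the drying rail: hang every steel foot bracket from the bench on a pin of its own, slot slid sideways over the bare shank between collar and head until the pin sits in the notch at the closed end and the bracket hangs straight by itself. Once they all hang, turn the timer's dial clockwise until its pointer stands at the long index line. Do not disturb the tape measure, the spanner and the caliper.

Things in the scene. Friction and masses are not known exactly. Their poses are not given: they have to be found in the camera images.
- rail: Fixed drying rail: blue bar 460 mm long along its y, 20 mm thick, top 142 mm above the bench, on a post at each end. Origin on the bench under the bar's middle; -x faces the robot. Four steel pins stick out to -x at y = -172.5, -57.5, +57.5, +172.5 mm, axis 130 mm up.
- pin0 (a point): Pin 0: point on its axis, mid-shank, 130 mm up, 56 mm in front of the bar's centre line. Axes as the rail's: x along the pin away from the robot, y along the rail. From the bar out: stem, collar 30 mm in diameter to x = +7 mm, bare shank 10 mm in diameter from x = +7 to -7 mm, head 30 mm in diameter, x = -7 to -12 mm (too big for the slot).
- pin1 (a point): Pin 1: point on its axis, mid-shank, 130 mm up, 56 mm in front of the bar's centre line. Axes as the rail's: x along the pin away from the robot, y along the rail. From the bar out: stem, collar 30 mm in diameter to x = +7 mm, bare shank 10 mm in diameter from x = +7 to -7 mm, head 30 mm in diameter, x = -7 to -12 mm (too big for the slot).
- pin2 (a point): Pin 2: point on its axis, mid-shank, 130 mm up, 56 mm in front of the bar's centre line. Axes as the rail's: x along the pin away from the robot, y along the rail. From the bar out: stem, collar 30 mm in diameter to x = +7 mm, bare shank 10 mm in diameter from x = +7 to -7 mm, head 30 mm in diameter, x = -7 to -12 mm (too big for the slot).
- pin3 (a point): Pin 3: point on its axis, mid-shank, 130 mm up, 56 mm in front of the bar's centre line. Axes as the rail's: x along the pin away from the robot, y along the rail. From the bar out: stem, collar 30 mm in diameter to x = +7 mm, bare shank 10 mm in diameter from x = +7 to -7 mm, head 30 mm in diameter, x = -7 to -12 mm (too big for the slot).
- bracket0: Plain grey steel foot bracket, about 0.4 kg, 150 mm tall, one of up to four alike (may be absent). Origin: centre of the foot's underside, z up. Heavy foot 60 x 60 x 8 mm; centred on it a web 8 mm thick in x, 60 mm wide in y, up to z = 104 mm; above that a grip lug 36 mm wide in y, to z = 150 mm, gripped across its 8 mm.
- bracket0_seat (a point): On bracket0, bracket axes: where the pin's axis lies when it hangs; x = y = 0, z = 89 mm in the bracket. The slot cuts through the web along x: mouth open at the +y edge, level run z = 64 to 82 mm from y = +30 to -8 mm; at its closed end a notch goes up, y = -8 to +8, z = 82 to 94 mm. Hangs equally well half-turned about z.
- bracket1: Plain grey steel foot bracket, about 0.4 kg, 150 mm tall, one of up to four alike (may be absent). Origin: centre of the foot's underside, z up. Heavy foot 60 x 60 x 8 mm; centred on it a web 8 mm thick in x, 60 mm wide in y, up to z = 104 mm; above that a grip lug 36 mm wide in y, to z = 150 mm, gripped across its 8 mm.
- bracket1_seat (a point): On bracket1, bracket axes: where the pin's axis lies when it hangs; x = y = 0, z = 89 mm in the bracket. The slot cuts through the web along x: mouth open at the +y edge, level run z = 64 to 82 mm from y = +30 to -8 mm; at its closed end a notch goes up, y = -8 to +8, z = 82 to 94 mm. Hangs equally well half-turned about z.
- bracket2: Plain grey steel foot bracket, about 0.4 kg, 150 mm tall, one of up to four alike (may be absent). Origin: centre of the foot's underside, z up. Heavy foot 60 x 60 x 8 mm; centred on it a web 8 mm thick in x, 60 mm wide in y, up to z = 104 mm; above that a grip lug 36 mm wide in y, to z = 150 mm, gripped across its 8 mm.
- bracket2_seat (a point): On bracket2, bracket axes: where the pin's axis lies when it hangs; x = y = 0, z = 89 mm in the bracket. The slot cuts through the web along x: mouth open at the +y edge, level run z = 64 to 82 mm from y = +30 to -8 mm; at its closed end a notch goes up, y = -8 to +8, z = 82 to 94 mm. Hangs equally well half-turned about z.
- bracket3: Plain grey steel foot bracket, about 0.4 kg, 150 mm tall, one of up to four alike (may be absent). Origin: centre of the foot's underside, z up. Heavy foot 60 x 60 x 8 mm; centred on it a web 8 mm thick in x, 60 mm wide in y, up to z = 104 mm; above that a grip lug 36 mm wide in y, to z = 150 mm, gripped across its 8 mm.
- bracket3_seat (a point): On bracket3, bracket axes: where the pin's axis lies when it hangs; x = y = 0, z = 89 mm in the bracket. The slot cuts through the web along x: mouth open at the +y edge, level run z = 64 to 82 mm from y = +30 to -8 mm; at its closed end a notch goes up, y = -8 to +8, z = 82 to 94 mm. Hangs equally well half-turned about z.
- timer_box: Fixed grey timer box, 112 x 112 mm, 45 mm high; origin at the centre of its underside. The dial turns on its top about the vertical through its centre. Short white ticks round the dial and one long broad white index line.
- timer (a joint): Angle of the timer dial, rad, 0 to 4.4, growing clockwise seen from above; stiff (0.05 N m), stays where left. At 0 the white pointer line on the bar grip points to the box's -x; at 2.00 it points at the long index line. Starts between 0 and 0.9.
- timer_grip (a point): On the dial's axis, at the height to grip (82 mm above the bench). Turns with the dial: its x axis lies along the bar grip (46 mm long in x, 14 mm wide in y, top 89 mm and foot 59 mm above the bench; the pointer is at its -x end), y across it.
- timer_mark (a point): On the box top, the middle of the long index line, 46 mm from the dial's axis.
- tape_measure: Bystander: yellow tape measure 67 x 84 x 29 mm lying on the bench; origin under its centre.
- spanner_17: Bystander: spanner 34 x 214 x 9 mm lying on the bench; origin under its centre.
- caliper: Bystander: caliper 76 x 230 x 10 mm lying on the bench; origin under its centre.

How it is judged:
By the outcome, as a careful person would: the job done as asked, in the order asked, and still so for the second after the job is handed in, with the robot touching nothing.
Of bracket0, bracket1, bracket2, bracket3 only 3 to 4 are there at a start; the rules pass over those that are not, and their reading is None.
At some moment in a run one of bracket0, bracket1, bracket2, bracket3 may be knocked a few centimetres aside while the robot is not near it.
It also fails if it takes over 208 s, if anything falls off the work surface, if the arm or the gripper's body presses on something with over 40 N, if the wrist force passes 120 N, or if a joint passes its speed limit or range.

## Working session

There is one attempt and no reset: what is moved stays moved. The work goes in short steps, Python scripts to look and compute and a tool call to move; the robot and the scene stay as the last step left them, time stands still between calls to the robot, and variables do not carry over. Pictures are saved under pics/ and viewed, and the job is handed in when it is done.

Besides the shell and the picture viewer there is one more tool, called after "Emit:" as name(argument=value, ...), one argument or row to a line, values as JSON. apply_moves: Moves the arm, as the interface text tells. Its arguments: {"type":"object","properties":{"targets":{"type":"array"},"newtons":{"type":"number"}},"required":["targets"]}

```bash
mkdir -p pics; python3 - <<'E'
from workcell import bot,camera,recognise
import cv2,numpy as np
o=bot.get_obs();print(o)
for n in ["scene","side","wrist"]:
    c=camera(n);cv2.imwrite(f"pics/{n}0.png",c["img"][...,::-1]);print(n,c["intrinsics"],c["origin"],c["rotation"],[k for k in c])
    for q in ["rail","bracket0","timer_box","tape_measure","spanner_17","caliper"]:
        print(q,[(np.round(d["box"]).tolist(),round(d["conf"],2)) for d in recognise(q,n)])
E
```

```text
{'time': 0.0, 'q': array([ 7.03584708e+01,  5.01146990e+00,  1.00347903e+01,  9.50984243e+01,
       -6.59911125e-04,  8.99999982e+01]), 'qd': array([0.00968814, 0.03033449, 0.14104125, 0.00868595, 0.04285236,
       0.06701178]), 'joint_efforts': array([ 2.44758558e-04, -5.20395827e+01,  4.64800930e+01,  1.63754012e-02,
        9.08142894e-08, -1.75483564e-05]), 'ee_pos': array([0.1847885 , 0.51774757, 0.19558255]), 'tcp_rot': array([-1.79924896e+02,  6.59908258e-04,  1.60358473e+02]), 'wrist_force': array([-0.66200922, -0.02568915,  0.1928246 ]), 'torque': array([-0.00991328, -0.00535997,  0.00431391]), 'opening': 0.08523163926933681}
scene [[363.11204632   0.         253.49035564]
 [  0.         363.11204632 196.78487056]
 [  0.           0.           1.        ]] [ 0.26634996 -0.56985247  0.7793858 ] [ 49.28802084  -0.7991636  -18.08574754] ['img', 'intrinsics', 'origin', 'rotation']
rail [([273.0, 156.0, 378.0, 277.0], 0.9), ([168.0, 156.0, 194.0, 197.0], 0.63)]
bracket0 [([227.0, 224.0, 260.0, 280.0], 0.83), ([220.0, 202.0, 245.0, 253.0], 0.68), ([266.0, 219.0, 287.0, 266.0], 0
[... 828 characters left out ...]
, 176.0, 224.0, 216.0], 0.51)]
tape_measure [([262.0, 224.0, 286.0, 249.0], 0.88), ([125.0, 184.0, 278.0, 295.0], 0.3)]
spanner_17 [([305.0, 201.0, 361.0, 231.0], 0.89), ([219.0, 180.0, 239.0, 223.0], 0.37), ([122.0, 183.0, 280.0, 295.0], 0.19)]
caliper [([324.0, 194.0, 397.0, 226.0], 0.72)]
wrist [[343.3599711    0.         257.33881118]
 [  0.         343.3599711  188.85277969]
 [  0.           0.           1.        ]] [0.11959495 0.54158345 0.37409062] [-1.62391963e+01 -6.12444945e-02  7.03505683e+01] ['img', 'intrinsics', 'origin', 'rotation']
rail []
bracket0 []
timer_box []
tape_measure []
spanner_17 [([155.0, 326.0, 306.0, 367.0], 0.88)]
caliper [([178.0, 230.0, 356.0, 333.0], 0.93)]
```

```bash
python3 - <<'E'
import cv2
a=cv2.imread("pics/scene0.png")[140:330,150:400];cv2.imwrite("pics/scene0c.png",cv2.resize(a,None,fx=3.1,fy=3.1,interpolation=cv2.INTER_CUBIC))
a=cv2.imread("pics/side0.png")[140:310,110:420];cv2.imwrite("pics/side0c.png",cv2.resize(a,None,fx=2.5,fy=2.5,interpolation=cv2.INTER_CUBIC))
E
```

```text
(no output)
```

View pics/scene0.png

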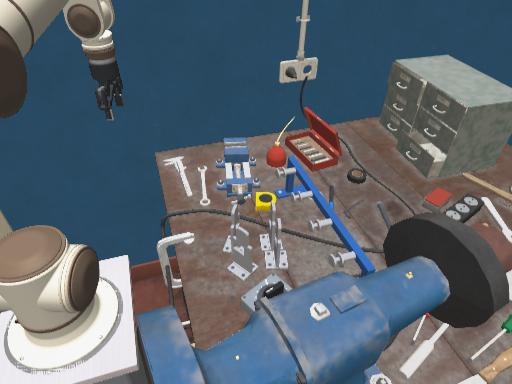

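View pics/scene0c.png

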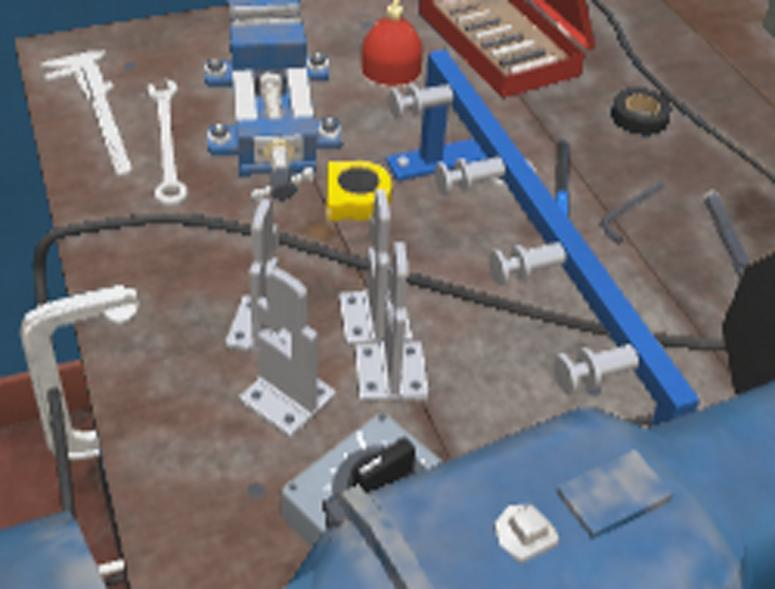

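View pics/side0c.png

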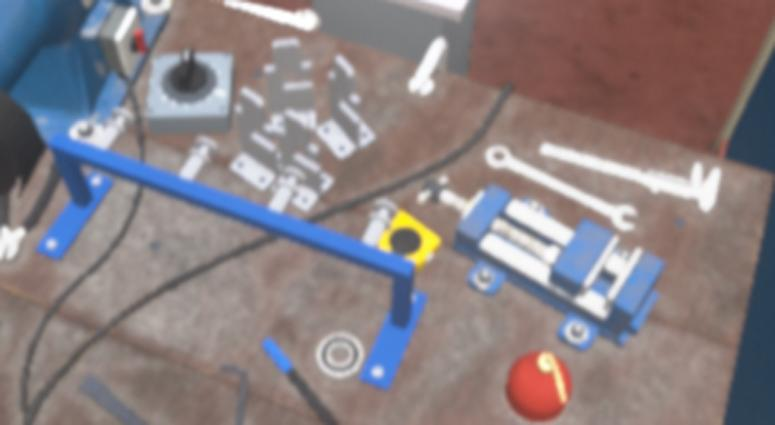

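View pics/wrist0.png

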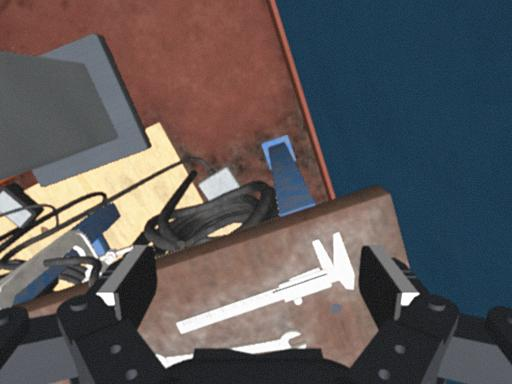

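```bash
cat > h.py <<'E'
import numpy as np,cv2
from scipy.spatial.transform import Rotation as R
from scipy.optimize import least_squares
from workcell import bot,camera,recognise
def rot(rpy): return R.from_euler('xyz',rpy,degrees=True).as_matrix()
def proj(c,P):
    P=np.atleast_2d(P);q=(P-c["origin"])@rot(c["rotation"])
    K=c["intrinsics"];return np.c_[K[0,0]*q[:,0]/-q[:,2]+K[0,2],K[1,1]*-q[:,1]/-q[:,2]+K[1,2]]
def ray(c,uv,z):
    K=c["intrinsics"];d=np.array([(uv[0]-K[0,2])/K[0,0],-(uv[1]-K[1,2])/K[1,1],-1.]);d=rot(c["rotation"])@d
    return c["origin"]+d*(z-c["origin"][2])/d[2]
def place(p,L):
    L=np.atleast_2d(L);a=np.radians(p[2]);c,s=np.cos(a),np.sin(a)
    return np.c_[p[0]+c*L[:,0]-s*L[:,1],p[1]+s*L[:,0]+c*L[:,1],L[:,2]]
def fit(obs,p0):
    # obs: list of (cam, local pts Nx3, pix Nx2)
    f=lambda p:np.concatenate([(proj(c,place(p,L))-uv).ravel() for c,L,uv in obs])
    r=least_squares(f,p0,x_scale=[.01,.01,1],loss='soft_l1',f_scale=2);return r.x,f(r.x).reshape(-1,2)
def snap(n,tag,crop=None,s=1):
    c=camera(n);im=c["img"][...,::-1].copy();
    if crop: l,t,r,b=crop;im=im[t:b,l:r]
    cv2.imwrite(f"pics/{tag}.png",cv2.resize(im,None,fx=s,fy=s,interpolation=cv2.INTER_CUBIC));return c
def st():
    o=bot.get_obs();print(round(o['time'],2),np.round(o['ee_pos'],4),np.round(o['tcp_rot'],2),'F',np.round(o['wrist_force'],1),'op',round(o['opening'],4),'q',np.round(o['q'],1));return o
PINS=np.array([[-.056,y,.130] for y in(-.1725,-.0575,.0575,.1725)])
E
python3 - <<'E'
from h import *
c=camera("scene");s=camera("side")
heads=PINS+[-.012,0,0]
pix=np.array([[570,370],[500,266],[449,175],[400,100]])/3.1+[150,140]
obs=[(c,heads,pix),(s,np.array([[0.01,.23,.142]]),np.array([[274.8,247.2]]))]
p,r=fit(obs,[.55,.1,0]);print(p,r.round(1))
print("pins",place(p,PINS).round(4))
def S(u,v):return [u/3.1+150,v/3.1+140]
for n,uv,z in [("B0 foot front corner",S(292,434),0),("lugtopright",S(306,292),.15),("B1 foot fr",S(365,395),0),("B1 foot r",S(427,395),0),("B1lug",S(400,245),.15),("B2lug",S(381,195),.15),("B2 foot",S(342,295),0),("B3lug",S(263,200),.15),("B3foot l",S(228,345),0),("dial",S(380,460),.06)]:
    print(n,ray(c,uv,z).round(3))
E
```

```text
[0.68210811 0.05490792 1.20218059] [[ 0.3  0. ]
 [ 0.6 -0.3]
 [-1.6  0.7]
 [-1.6  0.9]
 [-0.5  3.6]]
pins [[ 0.6297 -0.1187  0.13  ]
 [ 0.6273 -0.0038  0.13  ]
 [ 0.6249  0.1112  0.13  ]
 [ 0.6225  0.2262  0.13  ]]
B0 foot front corner [ 0.432 -0.02   0.   ]
lugtopright [ 0.449 -0.003  0.15 ]
B1 foot fr [0.504 0.    0.   ]
B1 foot r [ 0.556 -0.016  0.   ]
B1lug [0.536 0.023 0.15 ]
B2lug [0.543 0.085 0.15 ]
B2 foot [0.523 0.118 0.   ]
B3lug [0.446 0.108 0.15 ]
B3foot l [0.405 0.09  0.   ]
dial [ 0.476 -0.105  0.06 ]
```

Emit:
apply_moves(
  targets=[2.6,-5,5,0,0,-7,1,2.6,-5,5,0,0,-7,1,2.6,-5,5,0,0,-7,1,2.6,-5,5,0,0,-7,1,2.6,-5,5,0,0,-7,1],
)

```text
time: 1.65
ee_pos: [0.2637, 0.366, 0.3496]
tcp_rot: [179.8, -0.1, 117.9]
wrist_force: [0.1, 0.6, -0.5]
opening: 0.0853
```

Emit:
apply_moves(
  targets=[3,-7,0,0,0,-4.7,1,3,-7,0,0,0,-4.7,1,3,-7,0,0,0,-4.7,1,3,-7,0,0,0,-4.7,1,3,-7,0,0,0,-4.7,1],
)

```text
time: 2.15
ee_pos: [0.3534, 0.1553, 0.3467]
tcp_rot: [179.9, 0.0, 90.0]
wrist_force: [0.1, 0.8, 0.2]
opening: 0.0852
```

Emit:
apply_moves(
  targets=[2.2,-1,0,0,0,0,1,2.2,-1,0,0,0,0,1,2.2,-1,0,0,0,0,1,2.2,-1,0,0,0,0,1],
)

```text
time: 2.55
ee_pos: [0.4188, 0.1278, 0.3461]
tcp_rot: [-180.0, 0.0, 90.1]
wrist_force: [-0.3, -0.2, 0.1]
opening: 0.0853
```

```bash
python3 - <<'E'
from h import *
st();c=snap("wrist","w1",s=1.5);print(c["origin"],c["rotation"])
E
```

```text
2.55 [0.4188 0.1278 0.3461] [-179.95    0.     90.1 ] F [-0.3 -0.2  0.1] op 0.0853 q [ 17.   -3.8  18.7 112.5   0.  106.9]
[0.42031631 0.19842074 0.52389578] [-1.61598062e+01 -1.20418983e-02  8.48541114e-02]
```

View pics/w1.png

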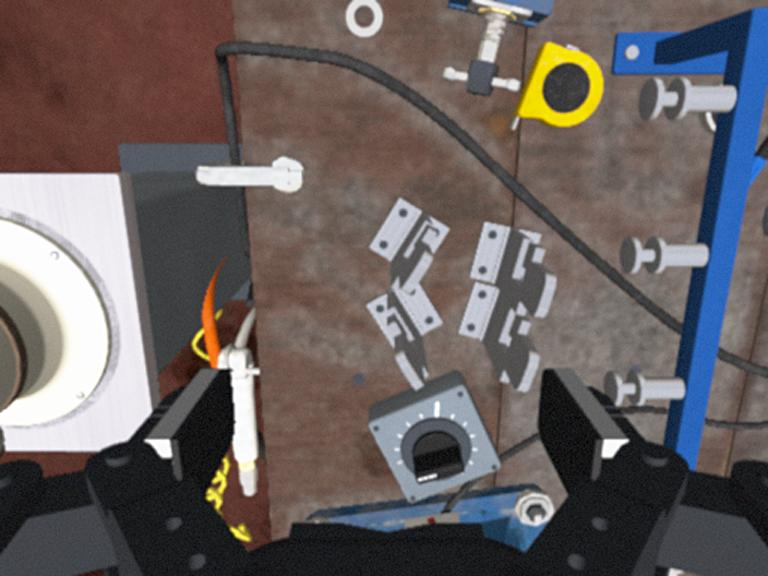

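```bash
python3 - <<'E'
import cv2
a=cv2.imread("pics/w1.png");a=cv2.resize(a,(512,384),interpolation=cv2.INTER_AREA)
from workcell import camera
from h import *
im=camera("wrist")["img"][...,::-1]
cv2.imwrite("pics/w1a.png",cv2.resize(im[125:270,235:380],None,fx=4.1,fy=4.1,interpolation=cv2.INTER_CUBIC))
cv2.imwrite("pics/w1b.png",cv2.resize(im[240:340,235:345],None,fx=5,fy=5,interpolation=cv2.INTER_CUBIC))
E
```

```text
(no output)
```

View pics/w1a.png

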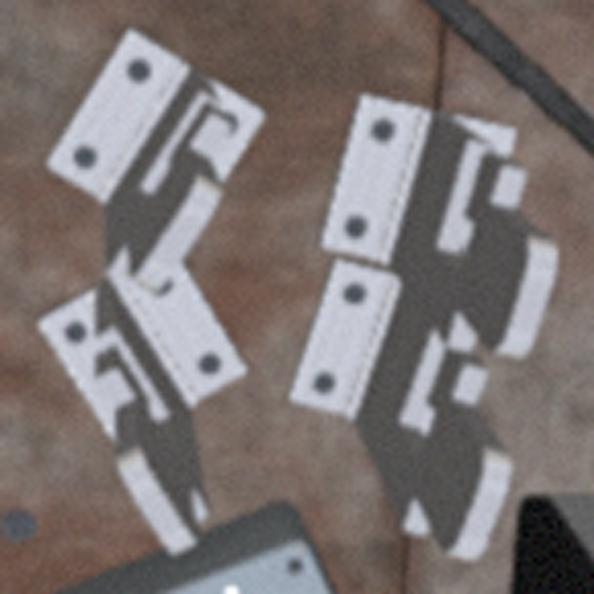

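View pics/w1b.png

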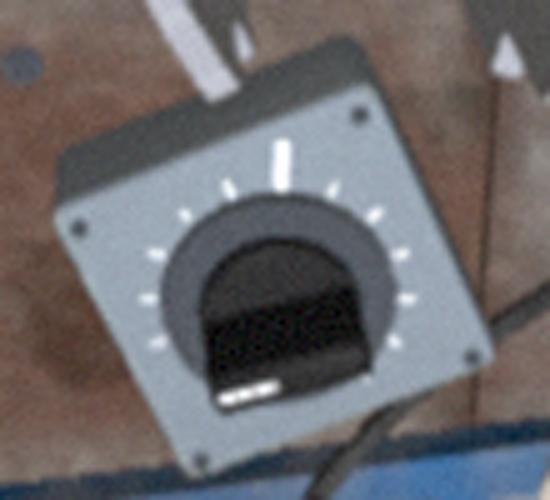

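```bash
cat > ov.py <<'E'
from h import *
def wire(p,m):
    # slot outline on web, mouth side m=+1/-1 (local y)
    S=np.array([[30,64],[-8,64],[-8,94],[8,94],[8,82],[30,82]])*1e-3
    out=[]
    for x in(-.004,.004):
        out.append((np.c_[np.full(6,x),S[:,0]*m,S[:,1]],(0,0,255)))
        W=np.array([[-30,0],[-30,104],[-18,104],[-18,150],[18,150],[18,104],[30,104],[30,0],[-30,0]])*1e-3
        out.append((np.c_[np.full(9,x),W],(0,255,0)))
    F=np.array([[-30,-30],[30,-30],[30,30],[-30,30],[-30,-30]])*1e-3
    out.append((np.c_[F,np.full(5,.008)],(255,255,0)))
    return [(place(p,L),c) for L,c in out]
def overlay(c,ps,tag,crop,s):
    l,t,r,b=crop;im=cv2.resize(c["img"][t:b,l:r,::-1],None,fx=s,fy=s,interpolation=cv2.INTER_CUBIC)
    for p,m in ps:
        for P,col in wire(p,m):
            q=((proj(c,P)-[l,t]+.5)*s).astype(int);cv2.polylines(im,[q],False,col,1,cv2.LINE_AA)
    cv2.imwrite(f"pics/{tag}.png",im)
def L(*a): return np.array(a,float)*1e-3
E
cat > b1.py <<'E'
from ov import *
D={"A":([.43,.12,-33],[((-30,30,8),(128,28)),((-30,-30,8),(48,162)),((30,30,8),(265,115)),((4,18,150),(222,190)),((-4,18,150),(205,178)),((-4,-18,150),(138,275)),((4,-18,150),(162,290))]),
"B":([.43,.06,31],[((30,-30,8),(247,370)),((-30,30,8),(38,322)),((4,-30,8),(195,408)),((4,18,150),(145,450)),((-4,18,150),(118,460)),((-4,-18,150),(175,555)),((4,-18,150),(197,542))]),
"C":([.52,.12,-13],[((-30,30,8),(360,95)),((-30,-30,8),(323,248)),((30,30,8),(517,128)),((-4,-30,8),(388,262)),((-4,18,150),(532,238)),((4,18,150),(558,245)),((4,-18,150),(522,357)),((-4,-18,150),(497,350))]),
"D":([.52,.04,-13],[((-30,30,8),(335,258)),((-30,-30,8),(290,400)),((-4,-30,8),(355,418)),((-4,18,150),(485,450)),((4,18,150),(513,458)),((4,-18,150),(477,560)),((-4,-18,150),(448,552))])}
c=camera("wrist");ps=[]
for n,(p0,o) in D.items():
    l=L(*[x[0] for x in o]);uv=np.array([x[1] for x in o])/4.1+[235,125]-.5
    p,r=fit([(c,l,uv)],p0);print(n,p.round(4),r.round(1).tolist());ps.append(p)
overlay(c,[(p,1) for p in ps],"ovp",(235,125,380,270),4.1)
overlay(c,[(p,-1) for p in ps],"ovm",(235,125,380,270),4.1)
E
python3 b1.py
```

```text
A [  0.4441   0.0987 -31.1756] [[0.8, -0.7], [-0.3, 0.3], [1.0, -1.2], [1.5, -0.4], [-0.4, -1.1], [-1.1, 1.7], [-1.0, 1.5]]
B [4.39900e-01 1.76000e-02 3.02206e+01] [[0.2, -0.1], [-0.2, -1.4], [-1.3, -1.8], [-0.8, -0.3], [-0.1, 0.4], [0.8, 1.0], [1.2, 1.2]]
C [  0.5417   0.0801 -11.1644] [[-0.4, -0.5], [-0.9, -0.3], [-0.4, -0.8], [-0.6, -0.6], [0.3, -0.2], [0.7, -0.6], [0.6, 1.5], [0.0, 1.9]]
D [  0.5337   0.0169 -12.9295] [[-1.0, -0.5], [-0.1, -0.2], [-0.5, -1.2], [0.5, -0.2], [0.2, -0.7], [-0.2, 1.1], [0.6, 1.7]]
```

View pics/ovp.png

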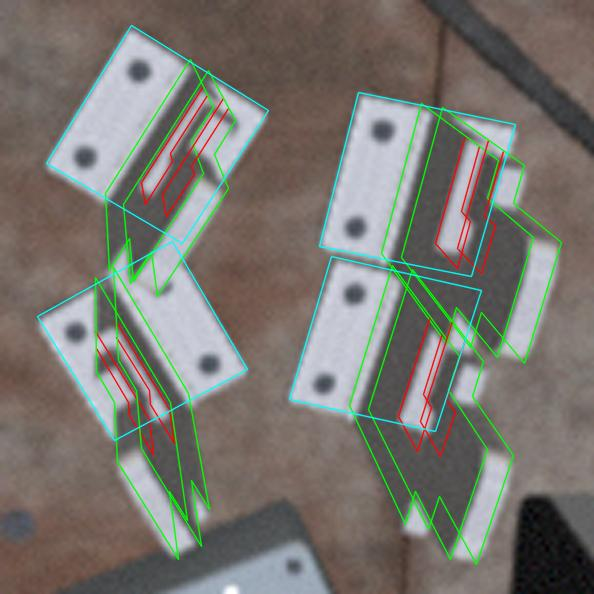

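View pics/ovm.png

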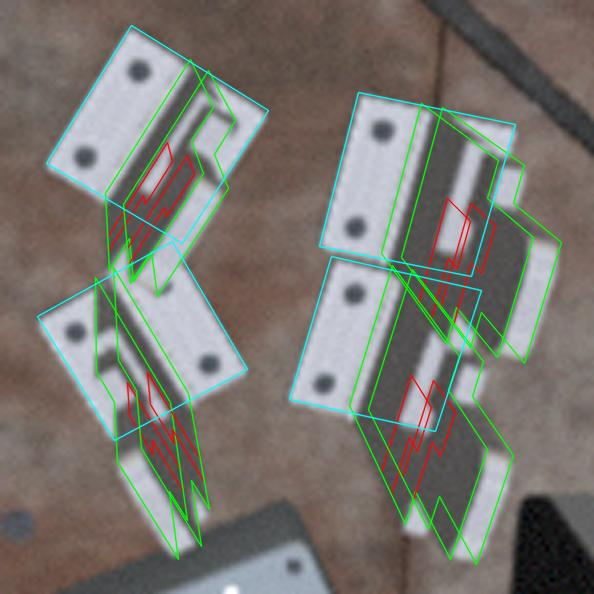

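```bash
python3 - <<'E'
from h import *
im=camera("wrist")["img"][...,::-1]
cv2.imwrite("pics/w1p.png",cv2.resize(im[0:290,395:512],None,fx=2.05*1.9/1.9,fy=2.05,interpolation=cv2.INTER_CUBIC))
cv2.imwrite("pics/w1p3.png",cv2.resize(im[40:190,400:512],None,fx=4,fy=4,interpolation=cv2.INTER_CUBIC))
cv2.imwrite("pics/w1p1.png",cv2.resize(im[150:290,395:512],None,fx=4,fy=4,interpolation=cv2.INTER_CUBIC))
E
```

```text
(no output)
```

View pics/w1p3.png

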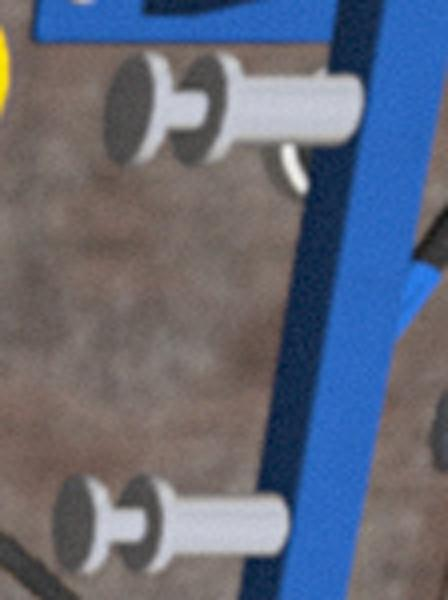

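View pics/w1p1.png

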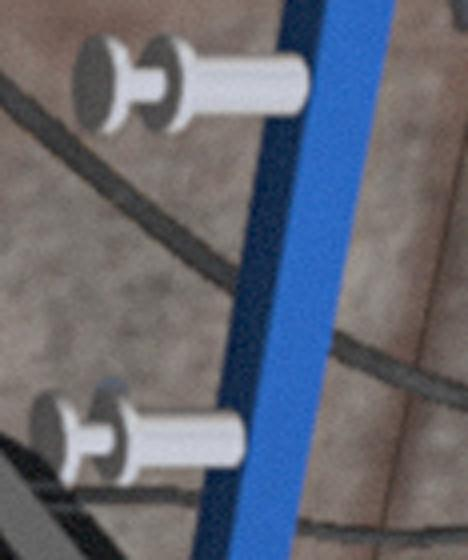

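```bash
python3 - <<'E'
from ov import *
c=camera("wrist")
H=PINS+[-.012,0,0];C=PINS+[.007,0,0]
a=np.array([[131,110],[200,109],[80,523],[141,523]])/4+[400,40]-.5
b=np.array([[100,85],[162,83],[52,437],[108,437]])/4+[395,150]-.5
w=[(c,np.array([H[3],C[3],H[2],C[2]]),a),(c,np.array([H[2],C[2],H[1],C[1]]),b)]
p,r=fit(w,[.68,.05,0]);print(p,r.round(1).tolist())
s=camera("scene")
pix=np.array([[570,370],[500,266],[449,175],[400,100]])/3.1+[150,140]-.5
p2,r=fit(w+[(s,H,pix)],[.68,.05,0]);print(p2,r.round(1).tolist())
print(place(p,PINS).round(4));print(place(p2,PINS).round(4))
E
```

```text
[0.67913749 0.05119846 0.40761592] [[0.1, 0.1], [0.4, 0.3], [-0.6, 0.1], [0.2, 0.1], [-0.6, -0.4], [-0.0, 0.1], [-0.2, -0.2], [0.8, -0.2]]
[0.67943104 0.05142293 0.48332373] [[0.2, -0.1], [0.4, 0.1], [-0.4, 0.0], [0.4, -0.0], [-0.4, -0.5], [0.2, -0.0], [0.1, -0.3], [1.1, -0.3], [-0.6, 1.9], [0.3, 1.2], [-1.4, 2.0], [-1.0, 2.0]]
[[ 0.6244 -0.1217  0.13  ]
 [ 0.6235 -0.0067  0.13  ]
 [ 0.6227  0.1083  0.13  ]
 [ 0.6219  0.2233  0.13  ]]
[[ 0.6249 -0.1215  0.13  ]
 [ 0.6239 -0.0065  0.13  ]
 [ 0.6229  0.1084  0.13  ]
 [ 0.622   0.2234  0.13  ]]
```

Emit:
apply_moves(
  targets=[4.1,-1.59,-4.2,0,0,-1.88,1,4.1,-1.59,-4.2,0,0,-1.88,1,4.1,-1.59,-4.2,0,0,-1.88,1,4.1,-1.59,-4.2,0,0,-1.88,1,4.1,-1.59,-4.2,0,0,-1.88,1],
)

```text
time: 3.35
ee_pos: [0.5421, 0.0795, 0.2157]
tcp_rot: [-179.7, 0.1, 78.8]
wrist_force: [-1.3, 0.4, 0.5]
opening: 0.0853
```

```bash
python3 - <<'E'
from ov import *
st();c=snap("wrist","w2",s=1.5)
overlay(c,[([.5417,.0801,-11.2],1)],"w2o",(0,0,512,384),1.5)
print(ray(c,(533/1.5,505/1.5),0))
E
```

```text
3.35 [0.5421 0.0795 0.2157] [-1.7967e+02  1.3000e-01  7.8830e+01] F [-1.3  0.4  0.5] op 0.0853 q [  8.3   5.6  12.9  97.7  -0.  109.5]
[ 0.62457996 -0.19482223  0.        ]
```

View pics/w2o.png

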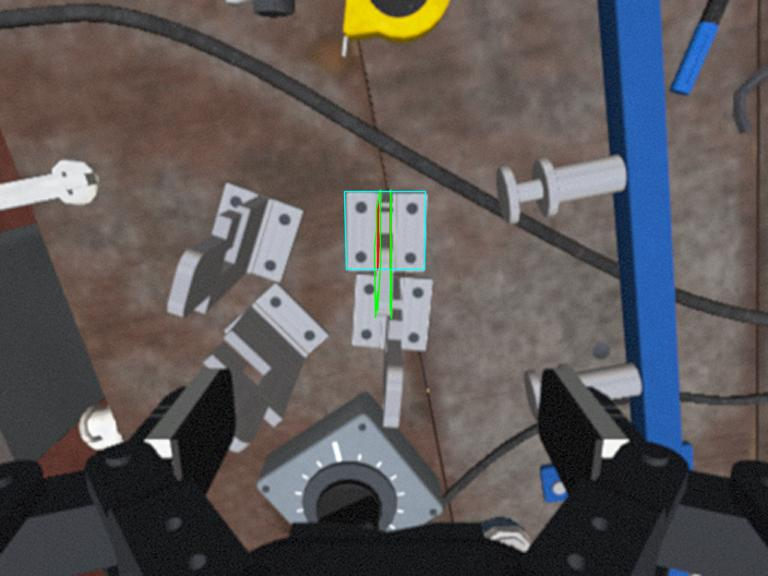

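Emit:
apply_moves(
  targets=[0,0,-1.6,0,0,0,1,0,0,-3.6,0,0,0,1,0,0,-3.6,0,0,0,1,0,0,-3.6,0,0,0,1],
)

```text
time: 3.8
ee_pos: [0.5409, 0.0807, 0.1129]
tcp_rot: [-179.9, 0.0, 78.9]
wrist_force: [-0.3, -0.8, 0.3]
opening: 0.0858
```

Emit:
apply_moves(
  targets=[0,0,0,0,0,0,0,0,0,0,0,0,0,0,0,0,0,0,0,0,0,0,0,0,0,0,0,0,0,0,0,0,0,0,0],
  newtons=60,
)

```text
time: 4.3
ee_pos: [0.5421, 0.0803, 0.1128]
tcp_rot: [180.0, -0.0, 78.9]
wrist_force: [0.2, 0.0, -0.2]
opening: 0.0123
```

Emit:
apply_moves(
  targets=[0,0,0,0,0,0,0,0,0,0,0,0,0,0,0,0,0,0,0,0,0],
)

```text
time: 4.6
ee_pos: [0.5419, 0.0803, 0.1128]
tcp_rot: [180.0, -0.0, 78.9]
wrist_force: [-0.8, -0.7, 5.5]
opening: 0.0045
```

```bash
python3 - <<'E'
from ov import *
st();c=snap("wrist","w3",s=1.5)
snap("scene","s3",(180,140,400,330),3.4)
E
```

```text
4.6 [0.5419 0.0803 0.1128] [ 1.7998e+02 -1.0000e-02  7.8870e+01] F [-0.8 -0.7  5.5] op 0.0045 q [  8.4   3.8  -0.5  85.8  -0.  109.6]
```

View pics/w3.png

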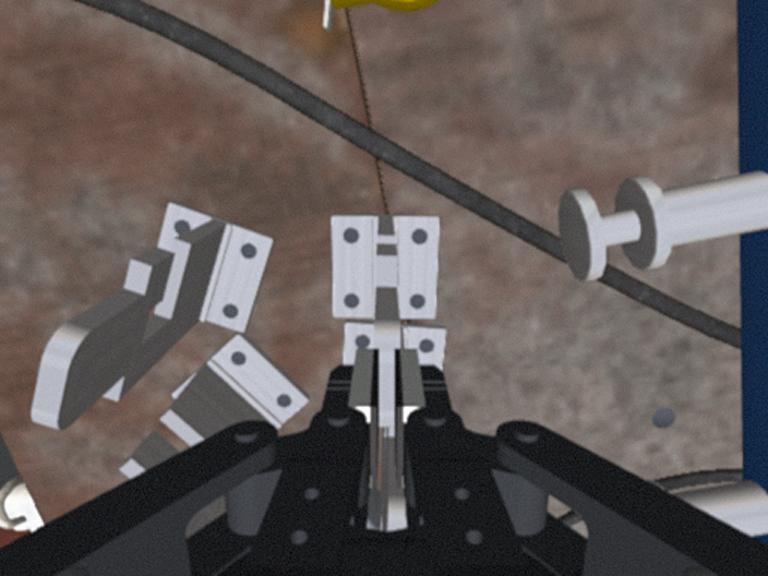

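View pics/s3.png

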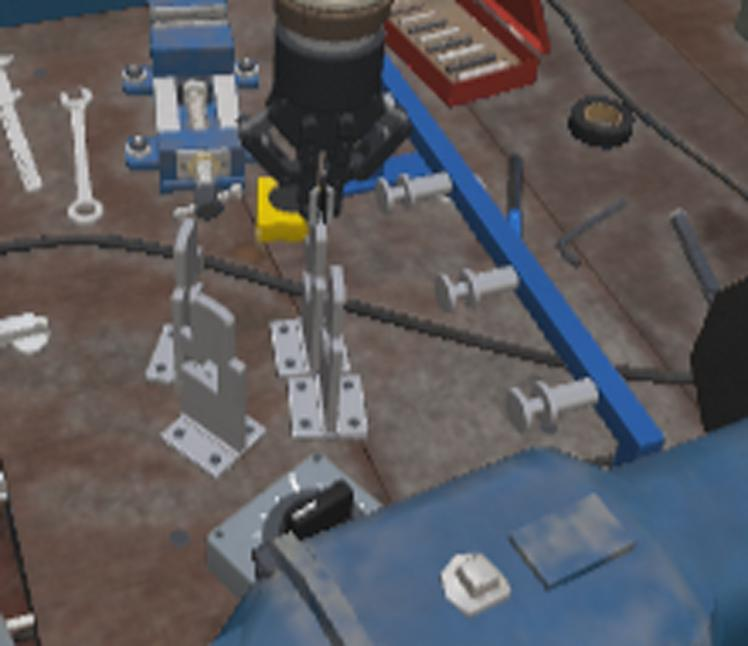

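Emit:
apply_moves(
  targets=[0,0,1.2,0,0,0,0,0,0,2.2,0,0,0,0,0.6,1,2.2,0,0,1,0,0.6,2,2.2,0,0,1.94,0,0.6,3.05,1.9,0,0,1.94,0],
)

```text
time: 5.2
ee_pos: [0.5607, 0.1728, 0.1693]
tcp_rot: [179.9, -0.0, 90.7]
wrist_force: [2.2, 0.4, -4.8]
opening: 0.0044
```

Emit:
apply_moves(
  targets=[0,0,0,0,0,0,0,0,0,0,0,0,0,0],
)

```text
time: 5.4
ee_pos: [0.559, 0.1722, 0.1678]
tcp_rot: [-179.8, 0.1, 90.6]
wrist_force: [-2.1, -0.9, -4.8]
opening: 0.0043
```

```bash
python3 - <<'E'
from ov import *
st();c=snap("wrist","w4",s=1.5)
snap("scene","s4",(180,140,400,330),3.4)
E
```

```text
5.4 [0.559  0.1722 0.1678] [-1.7983e+02  6.0000e-02  9.0600e+01] F [-2.1 -0.9 -4.8] op 0.0043 q [ 17.1   9.5  11.9  92.6  -0.  106.5]
```

View pics/w4.png

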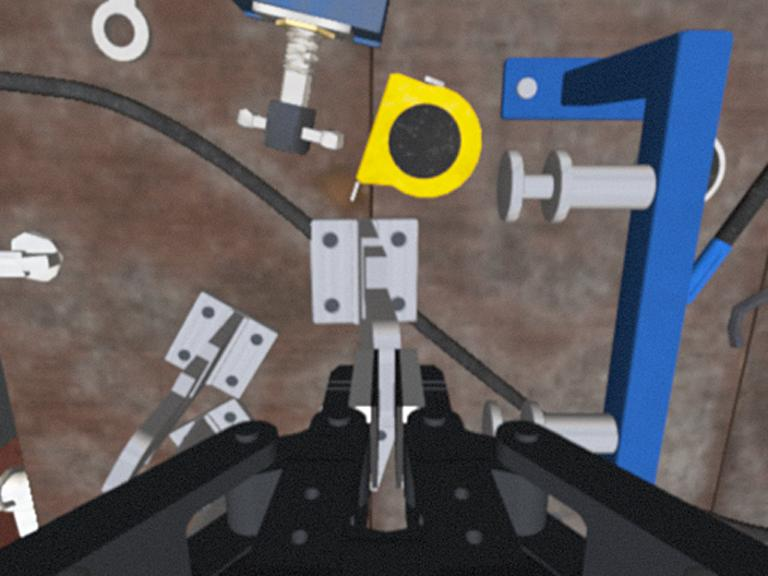

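View pics/s4.png

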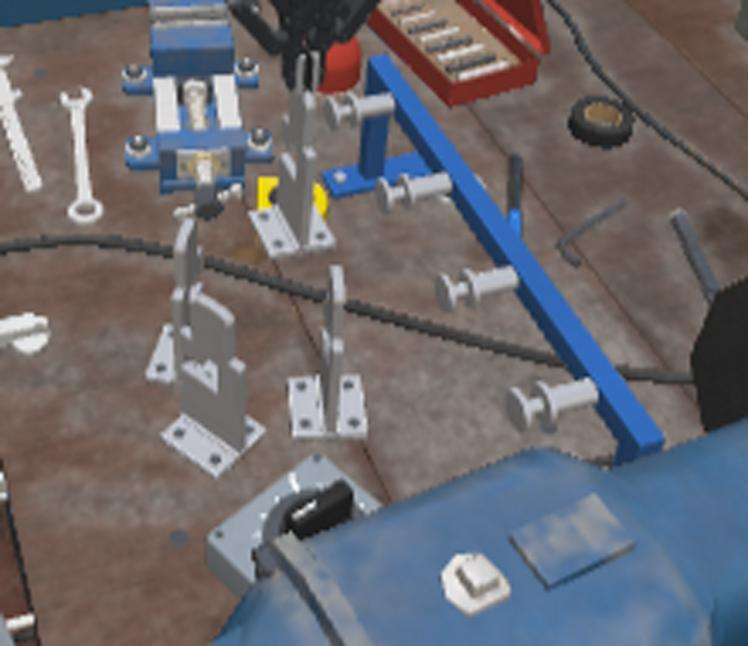

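Emit:
apply_moves(
  targets=[0,0,0,0,0,0,0,0,0,0,0,0,0,0,0,0,0,0,0,0,0],
  newtons=110,
)

```text
time: 5.8
ee_pos: [0.5599, 0.1713, 0.1695]
tcp_rot: [180.0, 0.0, 90.5]
wrist_force: [-1.0, 0.0, -4.6]
opening: 0.0022
```

```bash
python3 - <<'E'
from ov import *
st();c=snap("wrist","w5",(150,100,350,350),2.4)
E
```

```text
5.8 [0.5599 0.1713 0.1695] [180.     0.    90.47] F [-1.   0.  -4.6] op 0.0022 q [ 17.    9.4  12.   92.6  -0.  106.5]
```

View pics/w5.png

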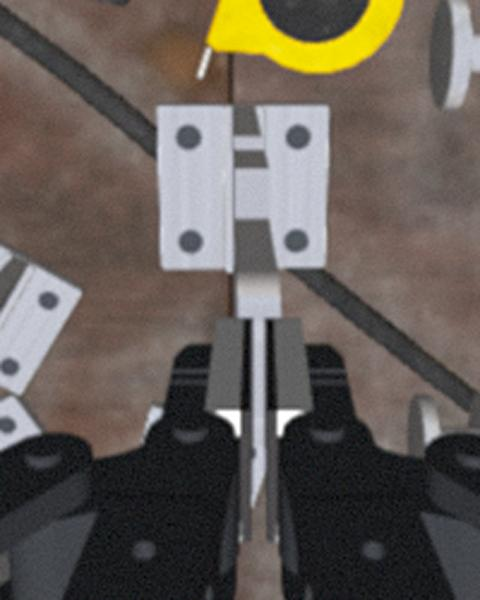

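Emit:
apply_moves(
  targets=[0,0,0,0,-0.38,0,0,0,0,0,0,-0.38,0,0,0,0,0,0,-0.38,0,0],
)

```text
time: 6.15
ee_pos: [0.5597, 0.1717, 0.1697]
tcp_rot: [177.7, 0.0, 90.5]
wrist_force: [0.1, 0.3, -4.7]
opening: 0.0022
```

```bash
python3 - <<'E'
from ov import *
st();c=snap("wrist","w6",(150,100,350,350),2.4)
b=np.array([[-.03,.03,.008],[.03,.03,.008],[-.03,-.03,.008],[.03,-.03,.008]])+[.560,.1713,.0573]
print((proj(c,b)-[150,100])*2.4)
E
```

```text
6.15 [0.5597 0.1717 0.1697] [1.7773e+02 1.0000e-02 9.0520e+01] F [ 0.1  0.3 -4.7] op 0.0022 q [ 17.4   7.    9.2  90.1  -0.7 106.9]
[[154.26466392  98.92737222]
 [329.40181062  99.44947551]
 [158.57877816 264.84633056]
 [323.94867127 263.96359955]]
```

View pics/w6.png

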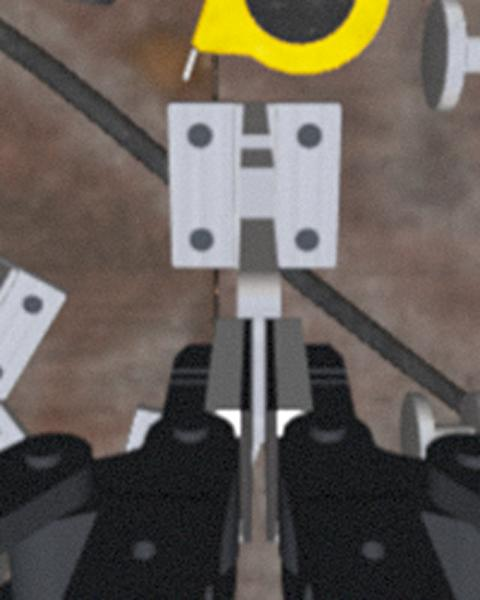

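Emit:
apply_moves(
  targets=[0,0,0,0,0.2,0,0,0,0,0,0,0.38,0,0,0,0,0,0,0.38,0,0],
)

```text
time: 6.5
ee_pos: [0.5603, 0.1717, 0.1686]
tcp_rot: [-179.9, 0.0, 90.5]
wrist_force: [-0.2, 0.8, -5.4]
opening: 0.0023
```

```bash
python3 - <<'E'
from ov import *
st();c=snap("wrist","w7",(150,100,350,350),2.4)
b=np.array([[-.03,.03,.008],[.03,.03,.008],[-.03,-.03,.008],[.03,-.03,.008]])+[.560,.1713,.0573]
print((proj(c,b)-[150,100])*2.4)
E
```

```text
6.5 [0.5603 0.1717 0.1686] [-1.7987e+02  2.0000e-02  9.0500e+01] F [-0.2  0.8 -5.4] op 0.0023 q [ 17.    9.6  12.1  92.6   0.  106.5]
[[165.08494228  98.81693287]
 [340.77968775 100.35667768]
 [168.84483336 264.5349254 ]
 [334.69124791 265.94516687]]
```

View pics/w7.png

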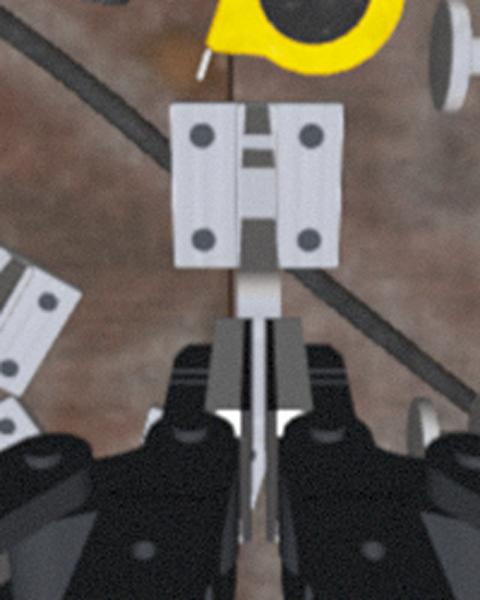

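Emit:
apply_moves(
  targets=[0.4,0,0,0,0,0,0,0.9,0,0,0,0,0,0,1.4,0,0,0,0,0,0,1.8,0,0,0,0,0,0,2.07,0,0,0,0,0,0],
)

```text
time: 7.05
ee_pos: [0.6228, 0.1717, 0.1688]
tcp_rot: [-180.0, 0.0, 90.5]
wrist_force: [0.3, 0.5, -3.3]
opening: 0.0024
```

Emit:
apply_moves(
  targets=[0,0,0,0,0,0,0,0,0,0,0,0,0,0,0,0,0,0,0,0,0],
)

```text
time: 7.35
ee_pos: [0.6215, 0.1718, 0.1695]
tcp_rot: [-180.0, -0.0, 90.5]
wrist_force: [-0.1, -0.3, -4.9]
opening: 0.002
```

```bash
python3 - <<'E'
from ov import *
st();c=snap("wrist","w8",(180,50,380,300),2.4)
E
```

```text
7.35 [0.6215 0.1718 0.1695] [-179.99   -0.     90.53] F [-0.1 -0.3 -4.9] op 0.002 q [ 15.5  18.   22.3  94.2   0.  104.9]
```

View pics/w8.png

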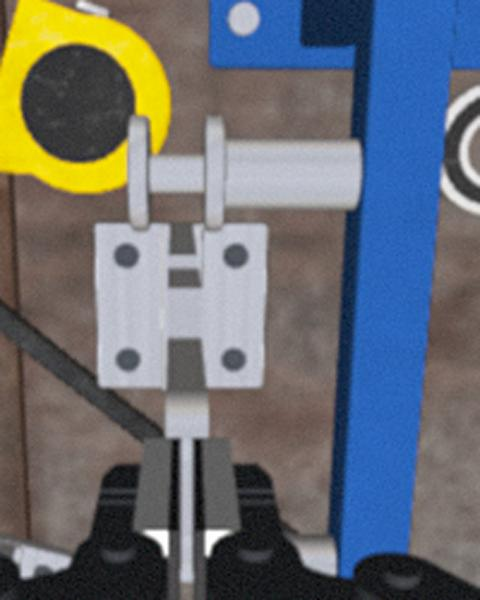

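```bash
python3 - <<'E'
from ov import *
c=camera("wrist");print(ray(c,(177.5/2.4+180-.2,174/2.4+50-.2),.13))
E
```

```text
[0.62048761 0.22273487 0.13      ]
```

Emit:
apply_moves(
  targets=[-0.05,0.2,0,0,0,0,0,-0.05,0.6,0,0,0,0,0,-0.05,1.0,0,0,0,0,0,-0.05,1.0,0,0,0,0,0],
)

```text
time: 7.85
ee_pos: [0.6203, 0.2041, 0.1691]
tcp_rot: [-180.0, -0.0, 90.6]
wrist_force: [-0.1, -0.4, -5.1]
opening: 0.0022
```

```bash
python3 - <<'E'
from ov import *
st();c=snap("wrist","w9",(180,50,380,300),2.4)
E
```

```text
7.85 [0.6203 0.2041 0.1691] [-1.7999e+02 -4.0000e-02  9.0640e+01] F [-0.1 -0.4 -5.1] op 0.0022 q [ 18.2  19.3  23.8  94.5   0.  107.6]
```

View pics/w9.png

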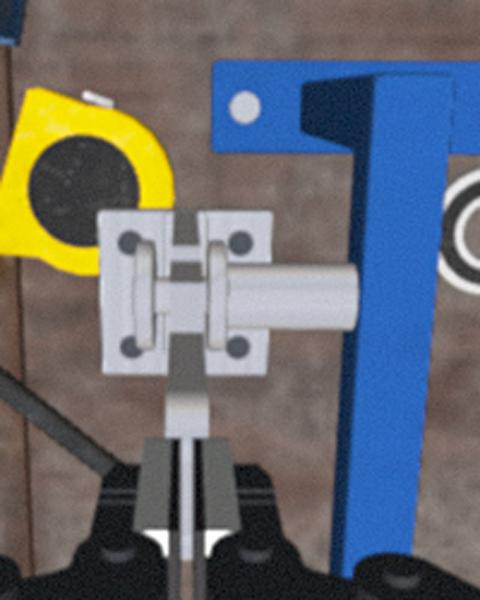

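Emit:
apply_moves(
  targets=[0,0.3,0,0,0,0,0,0,0.62,0,0,0,0,0,0,0.62,0,0,0,0,0],
)

```text
time: 8.2
ee_pos: [0.6204, 0.2219, 0.1691]
tcp_rot: [-180.0, -0.0, 90.6]
wrist_force: [-1.2, 0.6, -5.0]
opening: 0.0024
```

Emit:
apply_moves(
  targets=[0,0,-0.2,0,0,0,0,0,0,-0.4,0,0,0,0,0,0,-0.5,0,0,0,0,0,0,-0.5,0,0,0,0],
)

```text
time: 8.6
ee_pos: [0.6203, 0.2203, 0.1538]
tcp_rot: [-180.0, -0.0, 90.5]
wrist_force: [0.9, 2.0, -5.7]
opening: 0.0027
```

Emit:
apply_moves(
  targets=[0,0,-0.07,0,0,0,0,0,0,-0.14,0,0,0,0,0,0,-0.14,0,0,0,0],
)

```text
time: 8.9
ee_pos: [0.6216, 0.2206, 0.1532]
tcp_rot: [179.7, -0.1, 90.5]
wrist_force: [-0.5, 0.5, 11.5]
opening: 0.0022
```

```bash
python3 - <<'E'
from ov import *
st();c=snap("wrist","w10",(180,50,380,300),2.4)
snap("scene","s10",(180,140,400,330),3.4)
E
```

```text
8.9 [0.6216 0.2206 0.1532] [ 1.7971e+02 -1.0000e-01  9.0510e+01] F [-0.5  0.5 11.5] op 0.0022 q [ 19.5  19.6  22.4  92.5  -0.  109. ]
```

View pics/s10.png

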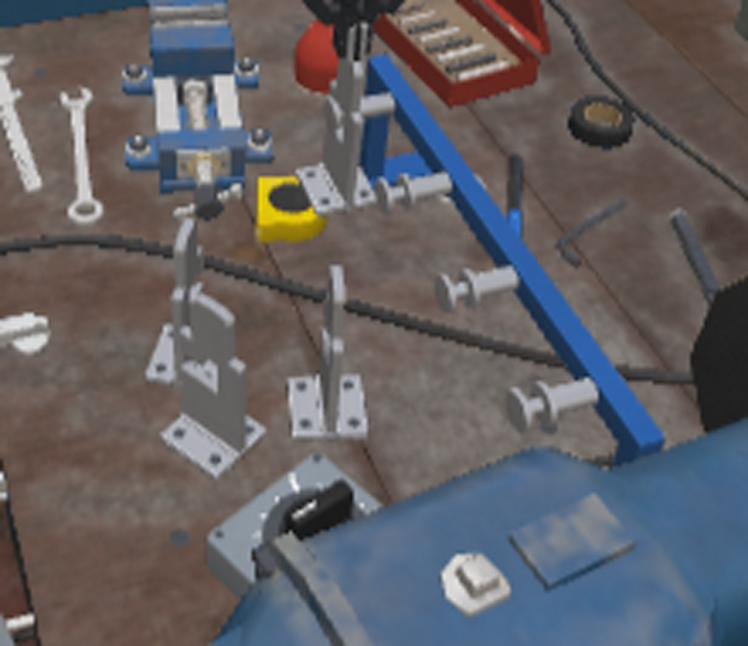

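View pics/w10.png

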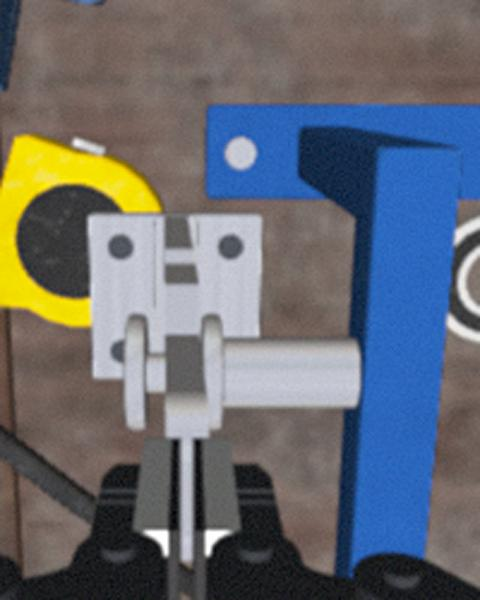

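Emit:
apply_moves(
  targets=[0,0,0.08,0,0,0,0.2,0,0,0.08,0,0,0,0.4,0,0,0.08,0,0,0,0.7,0,0,0.08,0,0,0,0.8,0,0,0.08,0,0,0,0.8],
)

```text
time: 9.5
ee_pos: [0.6204, 0.2203, 0.1522]
tcp_rot: [-180.0, 0.0, 90.5]
wrist_force: [0.3, -0.3, 0.4]
opening: 0.0682
```

Emit:
apply_moves(
  targets=[0,0,1,0,0,0,0.8,0,0,2,0,0,0,0.8,0,0,4,0,0,0,1,-1,-1,5,0,0,0,1,-2.5,-1.5,5,0,0,0,1],
)

```text
time: 10.0
ee_pos: [0.5509, 0.1764, 0.3046]
tcp_rot: [179.8, -0.1, 90.5]
wrist_force: [0.7, -0.1, 1.6]
opening: 0.0851
```

Emit:
apply_moves(
  targets=[-1,-0.5,0,0,0,0,1,-2.5,-0.5,0,0,0,0,1,-2.5,-0.5,0,0,0,0,1],
)

```text
time: 10.3
ee_pos: [0.4691, 0.1607, 0.3036]
tcp_rot: [180.0, -0.0, 90.5]
wrist_force: [-0.6, 0.5, 1.2]
opening: 0.0853
```

```bash
python3 - <<'E'
from ov import *
st();c=snap("wrist","w11",s=1.5)
overlay(c,[([.4441,.0987,-31.2],1),([.4399,.0176,30.2],1),([.5337,.0169,-12.9],1)],"w11o",(0,0,512,384),1.5)
snap("scene","s11",(180,140,400,330),3.4)
E
```

```text
10.3 [0.4691 0.1607 0.3036] [ 1.7996e+02 -3.0000e-02  9.0530e+01] F [-0.6  0.5  1.2] op 0.0853 q [ 18.9   1.5  18.7 107.2   0.  108.4]
```

View pics/s11.png

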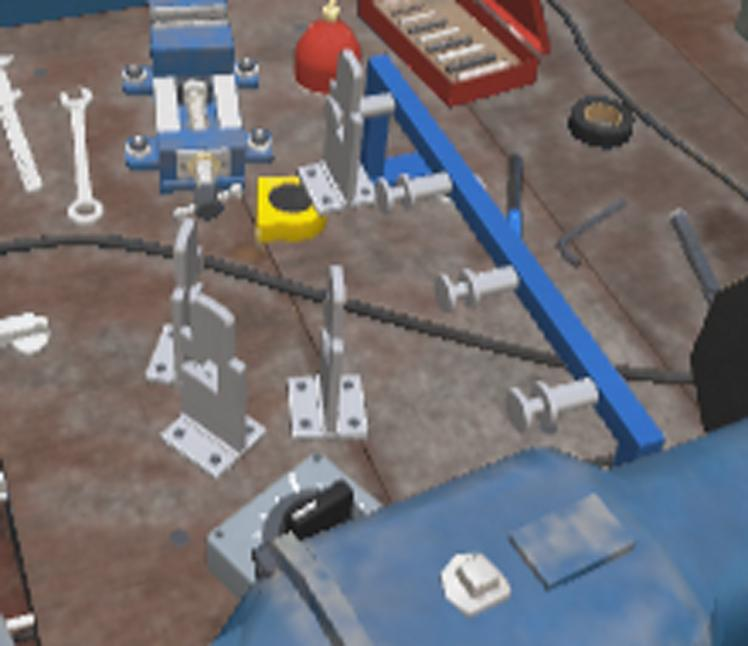

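View pics/w11o.png

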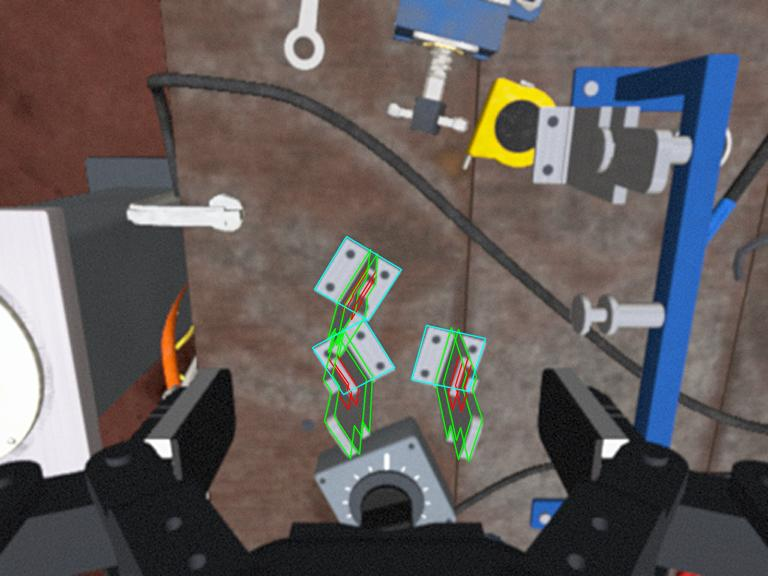

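Emit:
apply_moves(
  targets=[2.15,-4.79,-2.8,0,0,-2.23,1,2.15,-4.79,-2.8,0,0,-2.23,1,2.15,-4.79,-2.8,0,0,-2.23,1,2.15,-4.79,-2.8,0,0,-2.23,1,2.15,-4.79,-2.8,0,0,-2.23,1],
)

```text
time: 10.9
ee_pos: [0.539, 0.015, 0.2146]
tcp_rot: [-179.8, 0.1, 76.9]
wrist_force: [-0.7, 0.5, 0.6]
opening: 0.0854
```

Emit:
apply_moves(
  targets=[0,0,0,0,0,0,1],
)

```text
time: 11.0
ee_pos: [0.5386, 0.0174, 0.2173]
tcp_rot: [-179.9, 0.0, 77.1]
wrist_force: [0.3, 0.5, -0.3]
opening: 0.0852
```

```bash
python3 - <<'E'
from ov import *
st();c=camera("wrist")
overlay(c,[([.5337,.0169,-12.9],1)],"w12o",(150,50,400,300),2.4)
E
```

```text
11.0 [0.5386 0.0174 0.2173] [-1.7991e+02  1.0000e-02  7.7050e+01] F [ 0.3  0.5 -0.3] op 0.0852 q [  1.8   4.1  11.5  97.5   0.  104.8]
```

View pics/w12o.png

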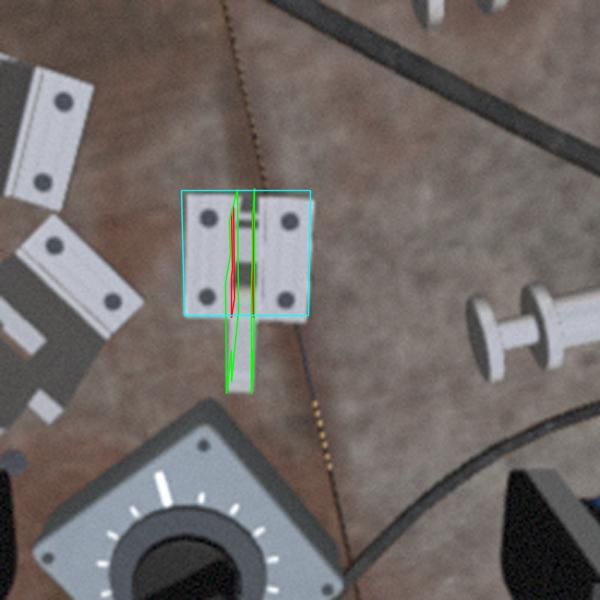

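Emit:
apply_moves(
  targets=[-0.13,0,-1.6,0,0,-0.3,1,-0.13,0,-3.5,0,0,-0.3,1,-0.13,0,-3.5,0,0,-0.3,1,-0.13,0,-3.5,0,0,-0.3,1],
)

```text
time: 11.45
ee_pos: [0.5337, 0.0186, 0.1135]
tcp_rot: [-179.9, 0.0, 75.4]
wrist_force: [-0.2, 0.1, 0.3]
opening: 0.0856
```

Emit:
apply_moves(
  targets=[0,0,0,0,0,0,0,0,0,0,0,0,0,0,0,0,0,0,0,0,0,0,0,0,0,0,0,0,0,0,0,0,0,0,0],
  newtons=110,
)

```text
time: 11.95
ee_pos: [0.5343, 0.0178, 0.1137]
tcp_rot: [180.0, -0.0, 75.3]
wrist_force: [-1.0, -0.2, -0.4]
opening: 0.0123
```

Emit:
apply_moves(
  targets=[0,0,0,0,0,0,0,0,0,0,0,0,0,0,0,0,0,0,0,0,0,0,0,0,0,0,0,0],
)

```text
time: 12.35
ee_pos: [0.5341, 0.0179, 0.1137]
tcp_rot: [180.0, -0.0, 75.3]
wrist_force: [-0.9, 1.3, 5.4]
opening: 0.0022
```

Emit:
apply_moves(
  targets=[0,0,0.8,0,0,0,0,0,0,1.9,0,0,0,0,0.4,0.6,1.9,0,0,0.9,0,0.8,1.1,1.9,0,0,1.8,0,1,1.33,1.9,0,0,2.53,0],
)

```text
time: 12.85
ee_pos: [0.5645, 0.0588, 0.169]
tcp_rot: [-179.9, -0.0, 90.8]
wrist_force: [-0.1, 0.3, -5.6]
opening: 0.0019
```

Emit:
apply_moves(
  targets=[0.3,0,0,0,0,0,0,0.8,0,0,0,0,0,0,1.3,0,0,0,0,0,0,1.7,0,0,0,0,0,0,1.9,0,0,0,0,0,0],
)

```text
time: 13.35
ee_pos: [0.6218, 0.0571, 0.1689]
tcp_rot: [-179.9, 0.0, 90.4]
wrist_force: [0.3, 0.4, -5.5]
opening: 0.0018
```

Emit:
apply_moves(
  targets=[0,0,0,0,0,0,0,0,0,0,0,0,0,0,0,0,0,0,0,0,0,0,0,0,0,0,0,0],
)

```text
time: 13.75
ee_pos: [0.6206, 0.0577, 0.1704]
tcp_rot: [180.0, 0.0, 90.5]
wrist_force: [-0.1, 0.3, -4.7]
opening: 0.0024
```

```bash
python3 - <<'E'
from ov import *
st();c=snap("wrist","w13",(180,50,380,300),2.4)
E
```

```text
13.75 [0.6206 0.0577 0.1704] [180.     0.    90.51] F [-0.1  0.3 -4.7] op 0.0024 q [ 5.3 14.9 18.5 93.6 -0.  94.8]
```

View pics/w13.png

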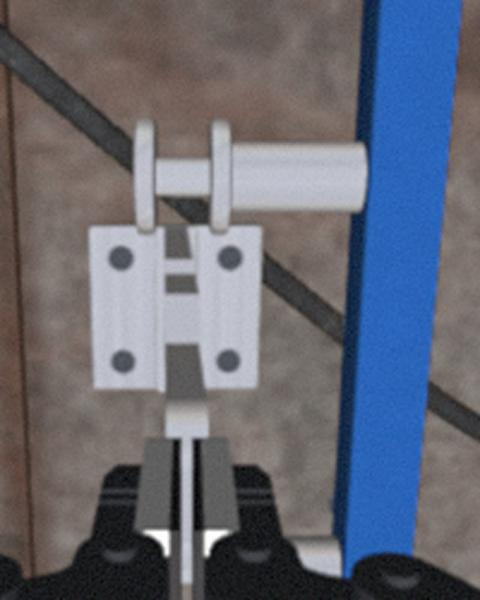

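Emit:
apply_moves(
  targets=[0.04,0.2,0,0,0,0,0,0.04,0.5,0,0,0,0,0,0.04,0.8,0,0,0,0,0,0.04,1.1,0,0,0,0,0,0.04,1.1,0,0,0,0,0],
)

```text
time: 14.3
ee_pos: [0.6221, 0.0927, 0.17]
tcp_rot: [-180.0, -0.1, 90.6]
wrist_force: [-0.3, 1.5, -5.1]
opening: 0.002
```

```bash
python3 - <<'E'
from ov import *
st();c=snap("wrist","w14",(180,50,380,300),2.4)
E
```

```text
14.3 [0.6221 0.0927 0.17  ] [-1.7998e+02 -6.0000e-02  9.0620e+01] F [-0.3  1.5 -5.1] op 0.002 q [ 8.4 15.7 19.4 93.8  0.1 97.8]
```

View pics/w14.png

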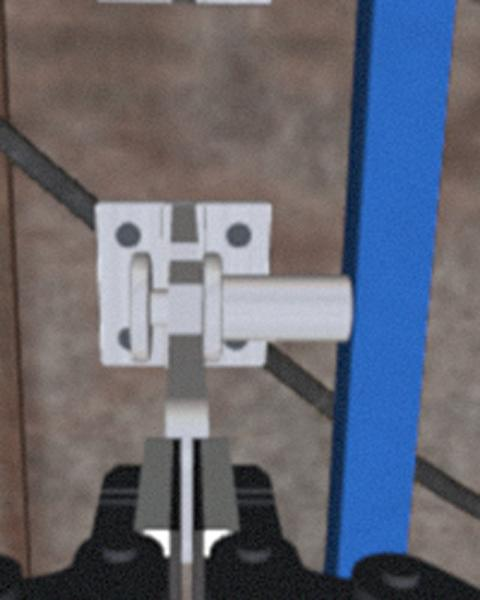

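Emit:
apply_moves(
  targets=[-0.06,0.1,0,0,0,0,0,-0.06,0.3,0,0,0,0,0,-0.06,0.52,0,0,0,0,0,-0.06,0.52,0,0,0,0,0],
)

```text
time: 14.75
ee_pos: [0.6204, 0.1073, 0.1701]
tcp_rot: [-180.0, -0.0, 90.6]
wrist_force: [0.1, 0.3, -4.3]
opening: 0.0019
```

Emit:
apply_moves(
  targets=[0,0,-0.2,0,0,0,0,0,0,-0.4,0,0,0,0,0,0,-0.5,0,0,0,0,0,0,-0.6,0,0,0,0,0,0,-0.6,0,0,0,0],
)

```text
time: 15.25
ee_pos: [0.6213, 0.1065, 0.1541]
tcp_rot: [179.8, -0.1, 90.5]
wrist_force: [0.0, 1.5, 6.8]
opening: 0.0021
```

Emit:
apply_moves(
  targets=[0,0,0.06,0,0,0,0.2,0,0,0.06,0,0,0,0.4,0,0,0.06,0,0,0,0.7,0,0,0.06,0,0,0,0.8,0,0,0.06,0,0,0,0.8],
)

```text
time: 15.75
ee_pos: [0.6204, 0.1063, 0.1537]
tcp_rot: [-180.0, 0.0, 90.5]
wrist_force: [-0.9, -0.9, -0.7]
opening: 0.0683
```

Emit:
apply_moves(
  targets=[0,0,1,0,0,0,0.8,0,0,2,0,0,0,0.8,0,0,4,0,0,0,1,-1,1,5,0,0,0,1,-2.5,1.5,5,0,0,0,1],
)

```text
time: 16.25
ee_pos: [0.5508, 0.1512, 0.3065]
tcp_rot: [179.7, -0.1, 90.4]
wrist_force: [0.2, 0.5, 0.3]
opening: 0.0855
```

Emit:
apply_moves(
  targets=[-1.3,0.2,0,0,0,0,1,-2.5,0.2,0,0,0,0,1,-2.5,0.2,0,0,0,0,1],
)

```text
time: 16.55
ee_pos: [0.47, 0.1563, 0.3053]
tcp_rot: [179.9, -0.0, 90.6]
wrist_force: [-0.0, -0.3, 1.0]
opening: 0.0853
```

```bash
python3 - <<'E'
from ov import *
st();c=snap("wrist","w15",s=1.5)
overlay(c,[([.4441,.0987,-31.2],1),([.4399,.0176,30.2],1)],"w15o",(0,0,512,384),1.5)
snap("scene","s15",(180,140,400,330),3.4)
E
```

```text
16.55 [0.47   0.1563 0.3053] [ 1.7991e+02 -4.0000e-02  9.0610e+01] F [-0.  -0.3  1. ] op 0.0853 q [ 18.4   1.4  18.8 107.3   0.  107.8]
```

View pics/s15.png

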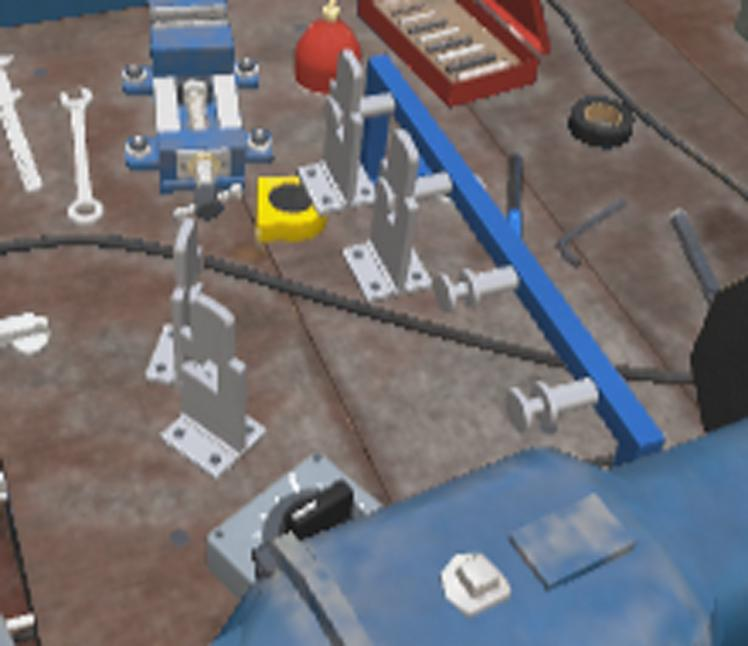

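View pics/w15o.png

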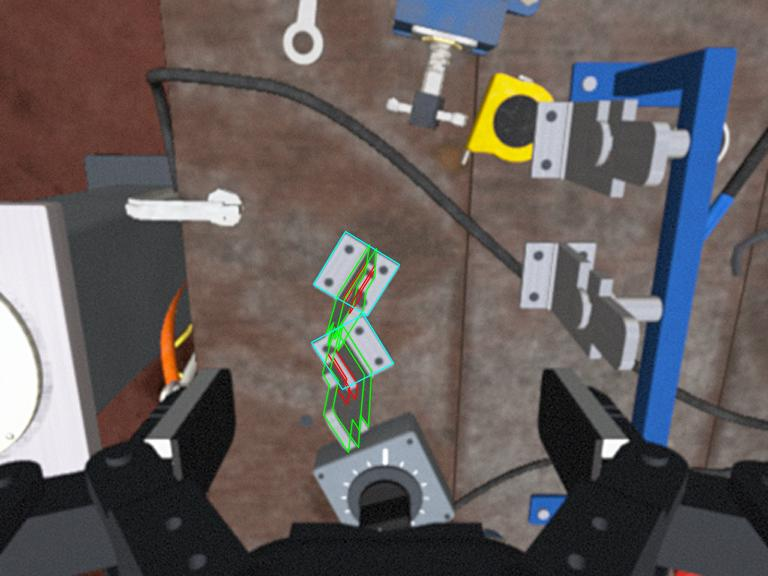

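Emit:
apply_moves(
  targets=[-0.87,-1.92,-2.85,0,0,-5.3,1,-0.87,-1.92,-2.85,0,0,-5.3,1,-0.87,-1.92,-2.85,0,0,-5.3,1,-0.87,-1.92,-2.85,0,0,-5.3,1,-0.87,-1.92,-2.85,0,0,-5.3,1],
)

```text
time: 17.15
ee_pos: [0.4479, 0.0981, 0.2174]
tcp_rot: [-180.0, 0.0, 58.6]
wrist_force: [0.2, 0.5, 0.5]
opening: 0.0856
```

Emit:
apply_moves(
  targets=[0,0,0,0,0,0,1],
)

```text
time: 17.25
ee_pos: [0.4481, 0.0985, 0.2181]
tcp_rot: [-180.0, 0.0, 58.9]
wrist_force: [0.8, -0.6, -0.5]
opening: 0.0856
```

```bash
python3 - <<'E'
from ov import *
st();c=camera("wrist")
overlay(c,[([.4441,.0987,-31.2],1)],"w16o",(150,50,400,300),2.4)
E
```

```text
17.25 [0.4481 0.0985 0.2181] [-1.800e+02  1.000e-02  5.888e+01] F [ 0.8 -0.6 -0.5] op 0.0856 q [ 12.4  -6.9   0.8  97.7  -0.  133.5]
```

View pics/w16o.png

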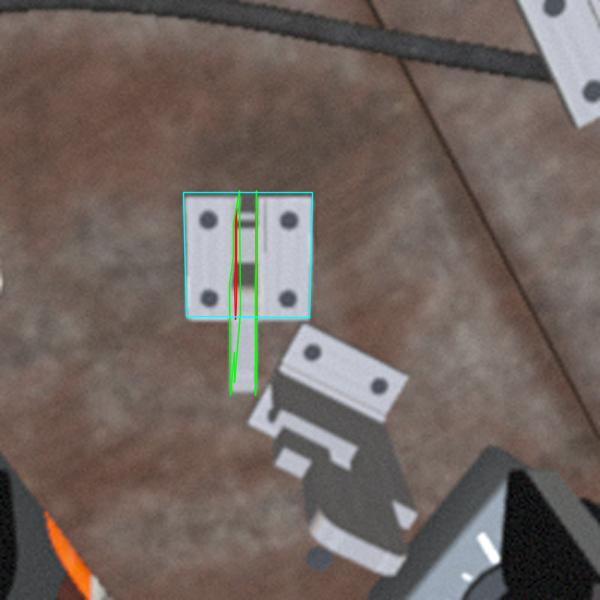

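Emit:
apply_moves(
  targets=[-0.12,0,-1.6,0,0,0,1,-0.12,0,-3.5,0,0,0,1,-0.12,0,-3.5,0,0,0,1,-0.12,0,-3.5,0,0,0,1],
)

```text
time: 17.7
ee_pos: [0.4434, 0.0986, 0.1131]
tcp_rot: [-179.9, 0.1, 58.8]
wrist_force: [1.0, 0.1, 1.2]
opening: 0.0855
```

Emit:
apply_moves(
  targets=[0,0,0,0,0,0,0,0,0,0,0,0,0,0,0,0,0,0,0,0,0,0,0,0,0,0,0,0,0,0,0,0,0,0,0],
  newtons=110,
)

```text
time: 18.2
ee_pos: [0.444, 0.0987, 0.1136]
tcp_rot: [180.0, -0.0, 58.7]
wrist_force: [0.1, -0.3, -0.4]
opening: 0.0122
```

Emit:
apply_moves(
  targets=[0,0,0,0,0,0,0,0,0,0,0,0,0,0,0,0,0,0,0,0,0,0,0,0,0,0,0,0],
)

```text
time: 18.6
ee_pos: [0.4438, 0.0988, 0.1136]
tcp_rot: [180.0, -0.0, 58.7]
wrist_force: [-1.2, 1.5, 5.1]
opening: 0.0019
```

Emit:
apply_moves(
  targets=[0,0,0.8,0,0,0,0,0,0,1.9,0,0,0,0,1,0,1.9,0,0,1.3,0,2.2,0,1.9,0,0,2.6,0,3,-0.5,1.9,0,0,3.9,0],
)

```text
time: 19.1
ee_pos: [0.5353, 0.0844, 0.1691]
tcp_rot: [-180.0, -0.0, 82.5]
wrist_force: [0.8, 0.1, -3.5]
opening: 0.002
```

Emit:
apply_moves(
  targets=[0.2,-1,0,0,0,1.35,0,0.6,-2.2,0,0,0,1.35,0,0.8,-3.4,0,0,0,1.35,0,0.9,-4.3,0,0,0,1.35,0,0.9,-4.7,0,0,0,1.35,0],
)

```text
time: 19.6
ee_pos: [0.5606, -0.0597, 0.1688]
tcp_rot: [-179.9, 0.0, 90.1]
wrist_force: [1.3, 0.1, -2.7]
opening: 0.0019
```

Emit:
apply_moves(
  targets=[0,0,0,0,0,0,0,0,0,0,0,0,0,0],
)

```text
time: 19.8
ee_pos: [0.5604, -0.0569, 0.1696]
tcp_rot: [-179.9, -0.0, 90.2]
wrist_force: [0.1, 0.6, -4.2]
opening: 0.0018
```

```bash
python3 - <<'E'
from ov import *
st();c=snap("wrist","w17",s=1.5)
E
```

```text
19.8 [ 0.5604 -0.0569  0.1696] [-1.7994e+02 -3.0000e-02  9.0210e+01] F [ 0.1  0.6 -4.2] op 0.0018 q [-5.8  6.4  8.6 92.3  0.  84. ]
```

View pics/w17.png

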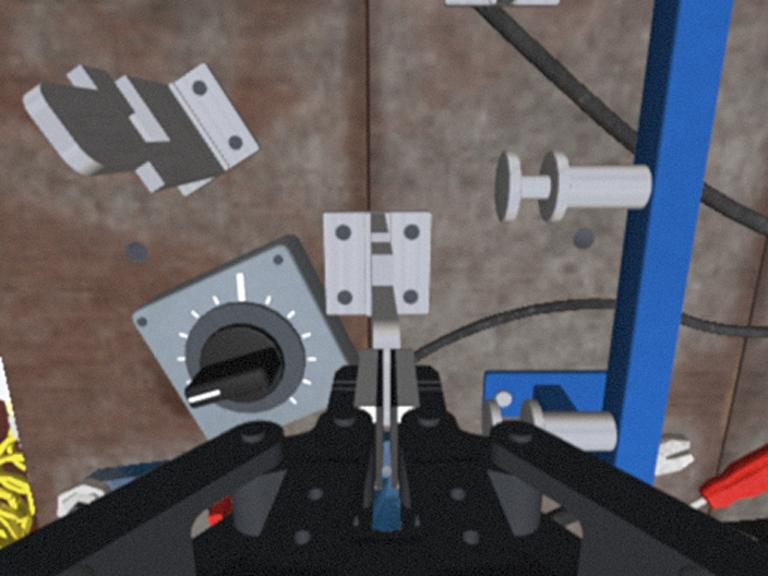

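Emit:
apply_moves(
  targets=[0.3,0,0,0,0,0,0,0.8,0,0,0,0,0,0,1.3,0,0,0,0,0,0,1.8,0,0,0,0,0,0,2.0,0,0,0,0,0,0],
)

```text
time: 20.35
ee_pos: [0.6221, -0.0564, 0.1695]
tcp_rot: [-180.0, -0.0, 90.3]
wrist_force: [-0.1, -0.1, -4.2]
opening: 0.0017
```

Emit:
apply_moves(
  targets=[0,0,0,0,0,0,0,0,0,0,0,0,0,0,0,0,0,0,0,0,0,0,0,0,0,0,0,0,0,0,0,0,0,0,0],
)

```text
time: 20.85
ee_pos: [0.6205, -0.0574, 0.1704]
tcp_rot: [180.0, 0.0, 90.2]
wrist_force: [0.5, 0.1, -3.5]
opening: 0.0021
```

```bash
python3 - <<'E'
from ov import *
st();c=snap("wrist","w18",(180,50,380,300),2.4)
E
```

```text
20.85 [ 0.6205 -0.0574  0.1704] [179.97   0.    90.21] F [ 0.5  0.1 -3.5] op 0.0021 q [-5.3 14.8 18.4 93.6  0.  84.5]
```

View pics/w18.png

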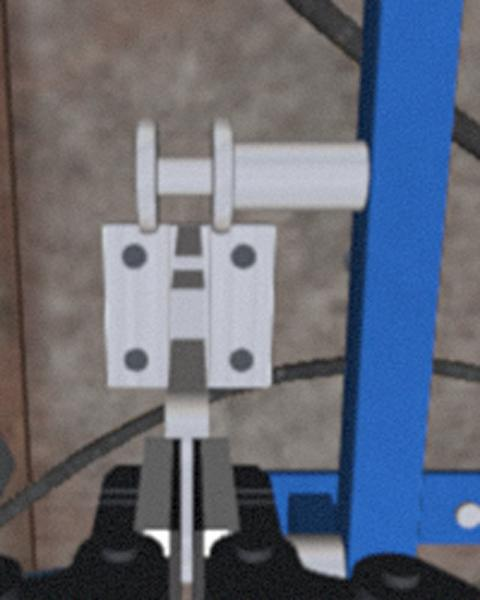

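Emit:
apply_moves(
  targets=[0,0.2,0,0,0,0,0,0,0.5,0,0,0,0,0,0,0.8,0,0,0,0,0,0,1.1,0,0,0,0,0,0,1.1,0,0,0,0,0],
)

```text
time: 21.4
ee_pos: [0.6207, -0.0228, 0.1701]
tcp_rot: [-180.0, -0.0, 90.3]
wrist_force: [0.5, -0.7, -3.5]
opening: 0.0019
```

```bash
python3 - <<'E'
from ov import *
st();c=snap("wrist","w19",(180,50,380,300),2.4)
E
```

```text
21.4 [ 0.6207 -0.0228  0.1701] [-1.800e+02 -2.000e-02  9.031e+01] F [ 0.5 -0.7 -3.5] op 0.0019 q [-2.1 14.5 18.1 93.5  0.  87.6]
```

View pics/w19.png

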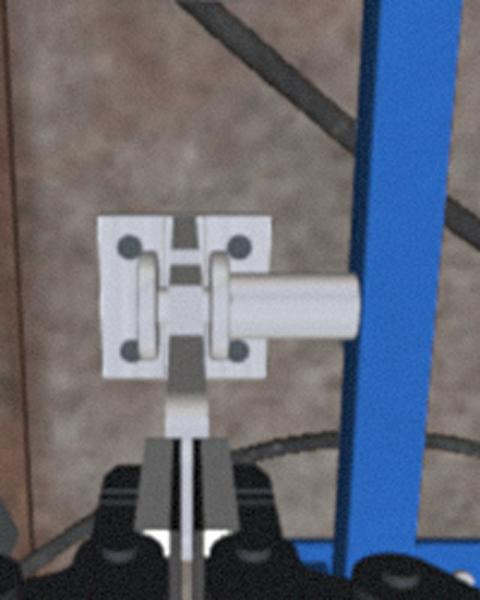

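Centred; finish the slide, then lower.

Emit:
apply_moves(
  targets=[0,0.1,0,0,0,0,0,0,0.3,0,0,0,0,0,0,0.53,0,0,0,0,0,0,0.53,0,0,0,0,0],
)

```text
time: 21.85
ee_pos: [0.6207, -0.0076, 0.1701]
tcp_rot: [-180.0, -0.0, 90.3]
wrist_force: [0.2, 0.7, -2.8]
opening: 0.0018
```

Emit:
apply_moves(
  targets=[0,0,-0.2,0,0,0,0,0,0,-0.4,0,0,0,0,0,0,-0.5,0,0,0,0,0,0,-0.6,0,0,0,0,0,0,-0.6,0,0,0,0],
)

```text
time: 22.35
ee_pos: [0.6216, -0.0087, 0.1541]
tcp_rot: [179.8, -0.0, 90.2]
wrist_force: [-0.8, 1.4, 8.0]
opening: 0.002
```

Emit:
apply_moves(
  targets=[0,0,0.06,0,0,0,0.2,0,0,0.06,0,0,0,0.4,0,0,0.06,0,0,0,0.7,0,0,0.06,0,0,0,0.8,0,0,0.06,0,0,0,0.8],
)

```text
time: 22.85
ee_pos: [0.6207, -0.0085, 0.1537]
tcp_rot: [-180.0, 0.0, 90.2]
wrist_force: [-0.3, 0.7, 0.6]
opening: 0.0681
```

Emit:
apply_moves(
  targets=[0,0,1,0,0,0,0.8,0,0,2,0,0,0,0.8,0,0,4,0,0,0,1,-1,1,5,0,0,0,1,-2,1.5,5,0,0,0,1],
)

```text
time: 23.35
ee_pos: [0.5617, 0.037, 0.3072]
tcp_rot: [179.7, -0.0, 90.2]
wrist_force: [0.7, 1.6, 1.1]
opening: 0.0853
```

Emit:
apply_moves(
  targets=[-1.3,0.2,0,0,0,0,1,-2,0.2,0,0,0,0,1,-2,0.2,0,0,0,0,1],
)

```text
time: 23.65
ee_pos: [0.4988, 0.0428, 0.3056]
tcp_rot: [179.9, -0.0, 90.3]
wrist_force: [0.4, -0.3, 0.4]
opening: 0.0855
```

```bash
python3 - <<'E'
from ov import *
st();c=snap("wrist","w20",s=1.5)
overlay(c,[([.4399,.0176,30.2],1)],"w20o",(0,0,512,384),1.5)
snap("scene","s20",(180,140,400,330),3.4)
E
```

```text
23.65 [0.4988 0.0428 0.3056] [ 1.7986e+02 -1.0000e-02  9.0270e+01] F [ 0.4 -0.3  0.4] op 0.0855 q [  4.9   2.1  19.6 107.3  -0.   94.6]
```

View pics/s20.png

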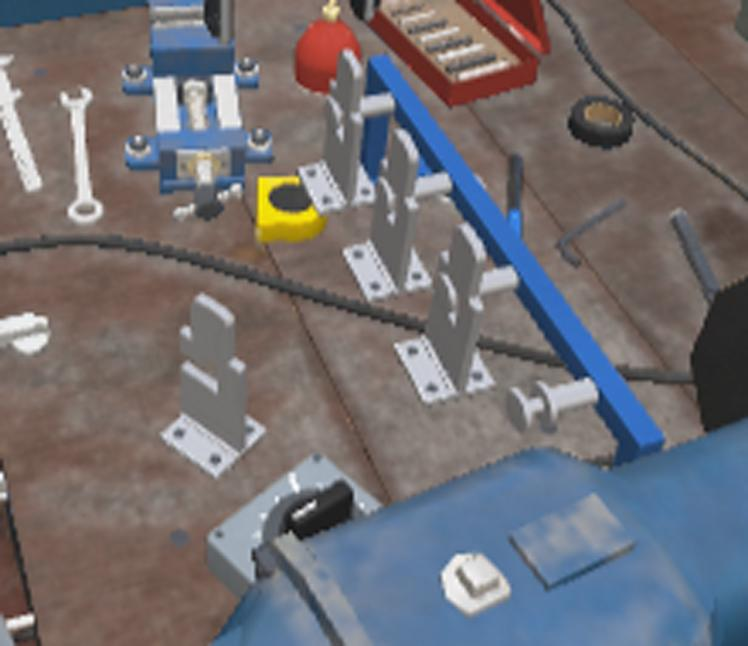

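View pics/w20o.png

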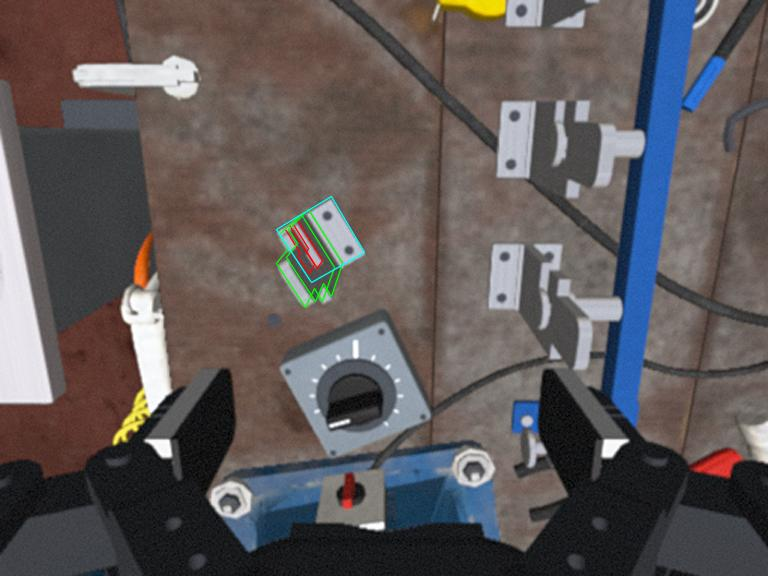

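```bash
python3 - <<'E'
from ov import *
c=camera("wrist")
for uv in [(490,450),(473,467),(232,475)]: print(ray(c,np.array(uv)/1.5,0).round(3))
s=snap("side","sd20",(60,100,310,300),3.1)
q=snap("scene","s20f",s=1.5)
for z in (0.1,.15,.2,.3):
  print(z,ray(s,(0,0),z)[:0], proj(s,[[.62,-.122,z],[.62,-.2,z]]).round(), proj(q,[[.62,-.122,z],[.62,-.165,z],[.62,-.2,z],[.476,-.105,z],[.476,-.15,z]]).round().tolist())
E
```

```text
[ 0.616 -0.213  0.   ]
[ 0.599 -0.234  0.   ]
[ 0.336 -0.245  0.   ]
0.1 [] [[159. 194.]
 [138. 187.]] [[334.0, 268.0], [343.0, 283.0], [350.0, 296.0], [273.0, 278.0], [281.0, 294.0]]
0.15 [] [[156. 184.]
 [134. 176.]] [[337.0, 254.0], [347.0, 269.0], [355.0, 282.0], [275.0, 264.0], [282.0, 280.0]]
0.2 [] [[152. 173.]
 [130. 165.]] [[341.0, 239.0], [351.0, 254.0], [360.0, 267.0], [276.0, 249.0], [284.0, 265.0]]
0.3 [] [[145. 149.]
 [120. 141.]] [[349.0, 205.0], [361.0, 219.0], [371.0, 232.0], [279.0, 214.0], [287.0, 230.0]]
```

View pics/sd20.png

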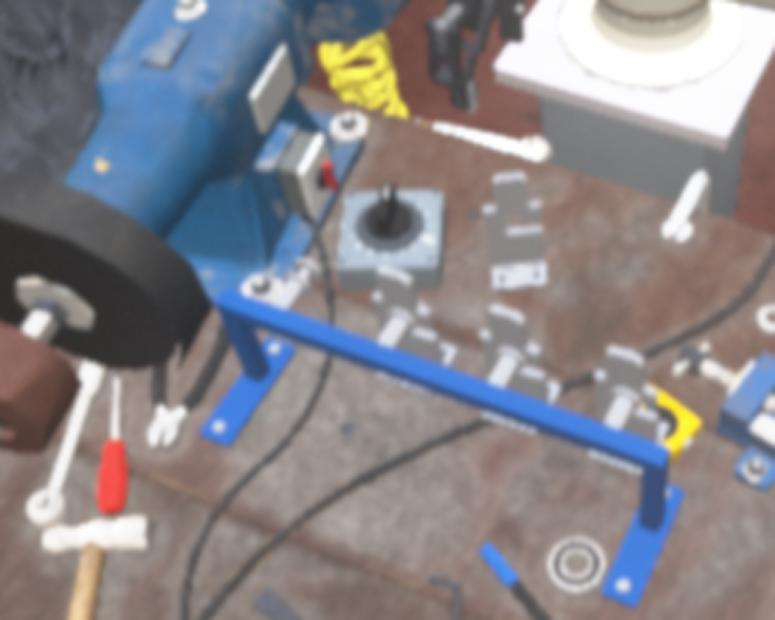

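View pics/s20f.png

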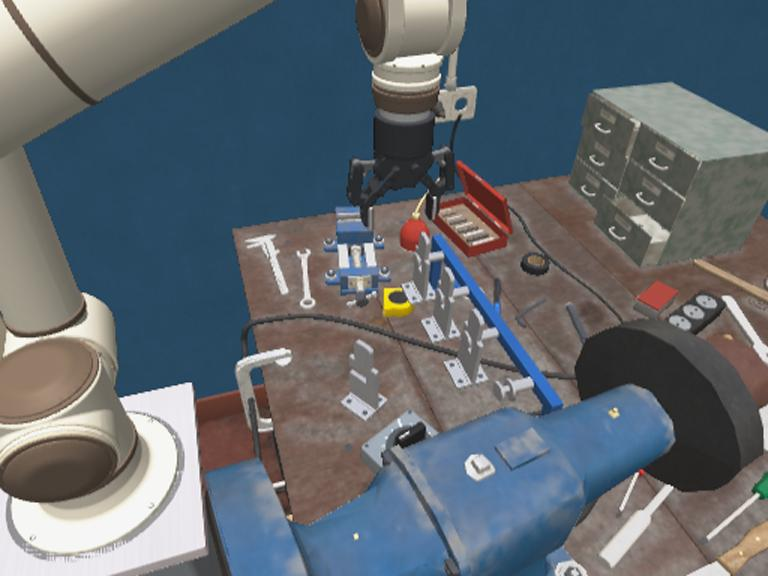

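Emit:
apply_moves(
  targets=[-0.5,-0.2,0,0,0,-7,1,-0.5,-0.2,0,0,0,-7,1,-0.5,-0.2,0,0,0,-7,1,-0.5,-0.2,0,0,0,-7,1,-0.5,-0.2,0,0,0,-7,1],
)

```text
time: 24.4
ee_pos: [0.4865, 0.0363, 0.3032]
tcp_rot: [-180.0, 0.0, 47.8]
wrist_force: [-0.4, 0.5, 0.5]
opening: 0.0851
```

Emit:
apply_moves(
  targets=[-0.5,-0.2,0,0,0,-7,1,-0.5,-0.2,0,0,0,-7,1,-0.5,-0.2,0,0,0,-7,1,-0.5,-0.2,0,0,0,-7,1,-0.5,-0.2,0,0,0,-7,1],
)

```text
time: 24.9
ee_pos: [0.4715, 0.0303, 0.3033]
tcp_rot: [-180.0, 0.1, 5.8]
wrist_force: [-0.1, -0.7, 0.2]
opening: 0.0855
```

Emit:
apply_moves(
  targets=[-0.5,-0.2,0,0,0,-7,1,-0.5,-0.2,0,0,0,-7,1,-0.5,-0.2,0,0,0,-7,1,-0.5,-0.2,0,0,0,-7,1,-0.5,-0.2,0,0,0,-7,1],
)

```text
time: 25.4
ee_pos: [0.4293, -0.079, 0.3036]
tcp_rot: [-172.6, 1.0, -15.8]
wrist_force: [0.0, 0.4, 0.3]
opening: 0.0855
```

Emit:
apply_moves(
  targets=[-0.46,-0.24,-2.85,0,0,-4,1,-0.46,-0.24,-2.85,0,0,-4,1,-0.46,-0.24,-2.85,0,0,-4,1,-0.46,-0.24,-2.85,0,0,-4,1],
)

```text
time: 25.8
ee_pos: [0.3607, -0.1667, 0.2175]
tcp_rot: [-168.8, 1.3, -33.8]
wrist_force: [-0.1, 0.4, 0.7]
opening: 0.0854
```

Emit:
apply_moves(
  targets=[0,0,0,0,0,0,1],
)

```text
time: 25.9
ee_pos: [0.3608, -0.1675, 0.2191]
tcp_rot: [-168.9, 1.1, -33.8]
wrist_force: [-0.1, -1.2, 0.2]
opening: 0.0852
```

```bash
python3 - <<'E'
from ov import *
st();c=camera("wrist")
overlay(c,[([.4399,.0176,30.2],1)],"w21o",(150,50,400,300),2.4)
E
```

```text
25.9 [ 0.3608 -0.1675  0.2191] [-168.86    1.15  -33.79] F [-0.1 -1.2  0.2] op 0.0852 q [-33.8 -14.6  -6.3  99.5  11.1 179.9]
```

View pics/w21o.png

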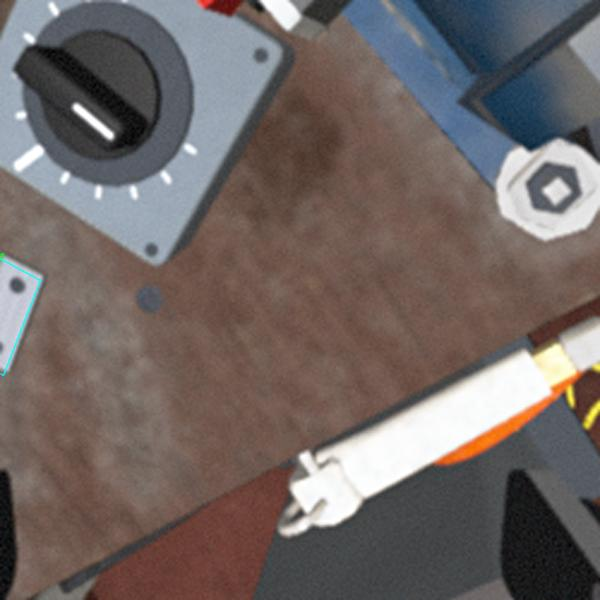

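Emit:
apply_moves(
  targets=[0,0,1,0,0,6,1,0,0,2,0,0,6,1,0,0,2,0,0,6,1,0,0,2,0,0,6,1,0,0,2,0,0,6,1],
)

```text
time: 26.45
ee_pos: [0.3631, -0.1655, 0.2789]
tcp_rot: [-168.8, 1.1, 2.8]
wrist_force: [-0.1, -0.2, -0.2]
opening: 0.0853
```

```bash
python3 - <<'E'
from ov import *
st()
E
```

```text
26.45 [ 0.3631 -0.1655  0.2789] [-168.77    1.13    2.77] F [-0.1 -0.2 -0.2] op 0.0853 q [-31.4  -5.6   8.1 111.    8.6 145.4]
```

```bash
python3 - <<'E'
from ov import *
o=bot.get_obs();A=R.from_euler('xyz',o['tcp_rot'],degrees=True)
for y in (3,10): print((R.from_euler('xyz',[180,0,y],degrees=True)*A.inv()).as_rotvec(degrees=True)/6)
E
```

```text
[-1.85991191 -0.28194983  0.05627685]
[-1.8404821  -0.39523769  1.21916603]
```

Emit:
apply_moves(
  targets=[0.8,2,0.8,-1.86,-0.28,0.05,1,0.8,2,0.8,-1.86,-0.28,0.05,1,0.8,2,0.8,-1.86,-0.28,0.05,1],
)

```text
time: 26.75
ee_pos: [0.3873, -0.1016, 0.3055]
tcp_rot: [179.8, -0.4, 2.9]
wrist_force: [0.6, 0.4, -0.2]
opening: 0.0855
```

Emit:
apply_moves(
  targets=[0.8,2,0,0,0,7,1,0.8,2,0,0,0,7,1,0.8,2,0,0,0,7,1,0.8,2,0,0,0,7,1,0.8,2,0,0,0,7,1],
)

```text
time: 27.25
ee_pos: [0.4101, -0.0454, 0.3031]
tcp_rot: [-180.0, -0.1, 44.9]
wrist_force: [-0.7, -0.6, 0.4]
opening: 0.0851
```

Emit:
apply_moves(
  targets=[1,2.2,0,0,0,7,1,1,2.2,0,0,0,7,1,1,2.2,0,0,0,7,1,1,2.2,0,0,0,7,1,1,2.2,0,0,0,7,1],
)

```text
time: 27.75
ee_pos: [0.4402, 0.0206, 0.303]
tcp_rot: [-180.0, -0.1, 86.9]
wrist_force: [-0.0, -0.2, -0.2]
opening: 0.0854
```

Emit:
apply_moves(
  targets=[0,0,0,0,0,7,1,0,0,0,0,0,7,1,0,0,0,0,0,7,1,0,0,0,0,0,7,1,0,0,0,0,0,7,1],
)

```text
time: 28.25
ee_pos: [0.4401, 0.0203, 0.3031]
tcp_rot: [180.0, -0.2, 128.9]
wrist_force: [-0.1, 0.2, 0.2]
opening: 0.0855
```

```bash
python3 - <<'E'
from ov import *
st()
E
```

```text
28.25 [0.4401 0.0203 0.3031] [ 1.7996e+02 -1.5000e-01  1.2889e+02] F [-0.1  0.2  0.2] op 0.0855 q [ 2.500e+00 -5.900e+00  1.150e+01  1.074e+02  1.000e-01  5.360e+01]
```

Emit:
apply_moves(
  targets=[0,0,0,0,0,7,1,0,0,0,0,0,7,1,0,0,0,0,0,7,1,0,0,0,0,0,7,1,0,0,0,0,0,7,1],
)

```text
time: 28.75
ee_pos: [0.4401, 0.0203, 0.303]
tcp_rot: [179.9, -0.1, 170.9]
wrist_force: [-0.4, 0.3, -0.1]
opening: 0.0857
```

Emit:
apply_moves(
  targets=[0,0,0,0,0,7,1,0,0,0,0,0,7,1,0,0,0,0,0,7,1,0,0,0,0,0,7,1,0,0,0,0,0,7,1],
)

```text
time: 29.25
ee_pos: [0.4401, 0.0203, 0.3031]
tcp_rot: [179.9, -0.1, -147.1]
wrist_force: [1.0, -0.5, -0.3]
opening: 0.0852
```

Emit:
apply_moves(
  targets=[0,0,0,0,0,7,1,0,0,0,0,0,7,1,0,0,0,0,0,7,1,0,0,0,0,0,7,1,0,0,0,0,0,7,1],
)

```text
time: 29.75
ee_pos: [0.4401, 0.0203, 0.303]
tcp_rot: [179.9, -0.1, -105.1]
wrist_force: [0.4, 0.7, 0.3]
opening: 0.0855
```

Emit:
apply_moves(
  targets=[0,0,-1,0,0,7,1,0,0,-2.5,0,0,7,1,0,0,-2.8,0,0,7,1,0,0,-2.8,0,0,7,1,0,0,-2.8,0,0,7,1],
)

```text
time: 30.25
ee_pos: [0.4396, 0.0203, 0.2185]
tcp_rot: [179.9, -0.0, -63.1]
wrist_force: [0.4, -1.0, 0.6]
opening: 0.0853
```

Emit:
apply_moves(
  targets=[0,-0.09,0,0,0,0.55,1,0,-0.09,0,0,0,0.55,1],
)

```text
time: 30.45
ee_pos: [0.4399, 0.0175, 0.2191]
tcp_rot: [179.9, -0.1, -60.1]
wrist_force: [0.1, 0.4, 0.4]
opening: 0.0856
```

```bash
python3 - <<'E'
from ov import *
st();c=camera("wrist")
overlay(c,[([.4399,.0176,30.2],1)],"w22o",(150,50,400,300),2.4)
E
```

```text
30.45 [0.4399 0.0175 0.2191] [ 1.7994e+02 -6.0000e-02 -6.0100e+01] F [0.1 0.4 0.4] op 0.0856 q [ 2.300e+00 -9.300e+00 -1.200e+00  9.810e+01 -1.000e-01 -1.176e+02]
```

View pics/w22o.png

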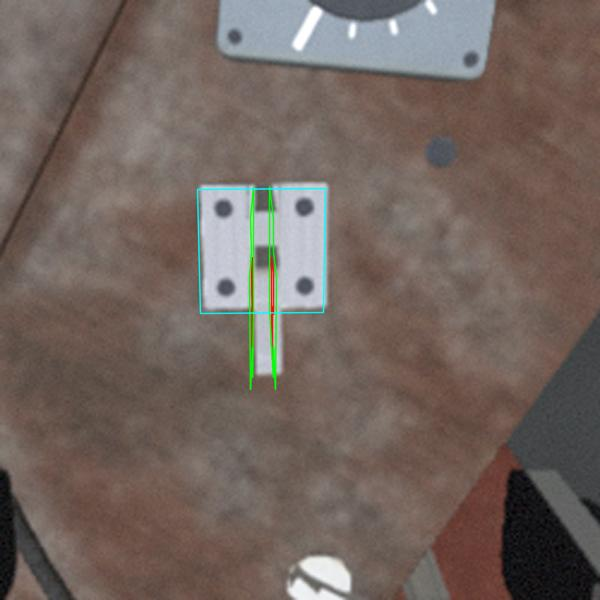

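Emit:
apply_moves(
  targets=[-0.04,-0.12,-1.6,0,0,0,1,-0.04,-0.12,-3.5,0,0,0,1,-0.04,-0.12,-3.5,0,0,0,1,-0.04,-0.12,-3.5,0,0,0,1],
)

```text
time: 30.9
ee_pos: [0.438, 0.014, 0.1143]
tcp_rot: [179.9, -0.0, -60.1]
wrist_force: [0.7, -0.5, 1.2]
opening: 0.0855
```

Emit:
apply_moves(
  targets=[0,0,0,0,0,0,0,0,0,0,0,0,0,0,0,0,0,0,0,0,0,0,0,0,0,0,0,0,0,0,0,0,0,0,0],
  newtons=110,
)

```text
time: 31.4
ee_pos: [0.4389, 0.014, 0.115]
tcp_rot: [180.0, -0.1, -60.0]
wrist_force: [-0.8, 0.2, -0.6]
opening: 0.0117
```

Emit:
apply_moves(
  targets=[0,0,0,0,0,0,0,0,0,0,0,0,0,0,0,0,0,0,0,0,0,0,0,0,0,0,0,0],
)

```text
time: 31.8
ee_pos: [0.439, 0.014, 0.115]
tcp_rot: [-180.0, -0.1, -60.0]
wrist_force: [0.1, -0.4, 5.4]
opening: 0.0001
```

Emit:
apply_moves(
  targets=[0,0,0.8,0,0,0,0,0,0,1.9,0,0,0,0,0,0,1.9,0,0,0,0,0,0,1.9,0,0,0,0],
)

```text
time: 32.2
ee_pos: [0.4389, 0.014, 0.1716]
tcp_rot: [180.0, -0.1, -60.0]
wrist_force: [0.1, -0.5, 0.1]
opening: 0.0001
```

```bash
python3 - <<'E'
from ov import *
st();c=snap("wrist","w23",(180,50,380,300),2.4)
E
```

```text
32.2 [0.4389 0.014  0.1716] [ 1.7999e+02 -1.1000e-01 -6.0010e+01] F [ 0.1 -0.5  0.1] op 0.0001 q [ 1.900e+00 -1.060e+01 -7.600e+00  9.290e+01 -1.000e-01 -1.181e+02]
```

View pics/w23.png

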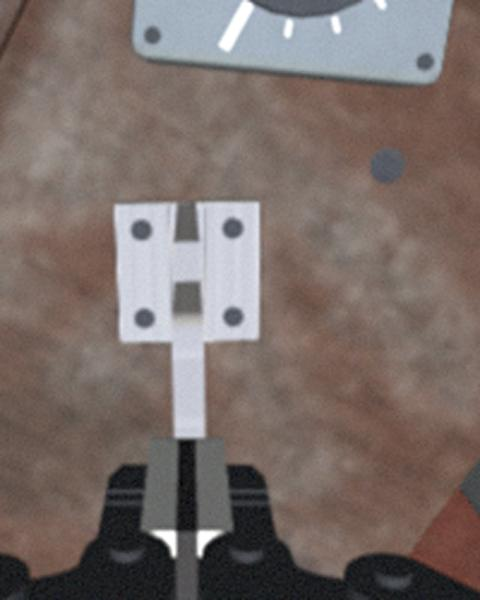

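```bash
python3 - <<'E'
from ov import *
c=camera("wrist")
o=[((-30,30,8),(259,339)),((-30,-30,8),(261,202)),((30,30,8),(120,342)),((30,-30,8),(114,204)),((4,18,150),(173,437)),((-4,18,150),(205,437))]
uv=np.array([x[1] for x in o])/2.4+[180,50]-.5
p,r=fit([(c,L(*[x[0] for x in o])[:4],uv[:4])],[.44,.017,30]);print(p,r.round(1).tolist())
print((proj(c,place(p,L(*[x[0] for x in o])))-uv).round(1).tolist())
overlay(c,[(p,1)],"w23o",(180,50,380,300),2.4)
overlay(c,[([.4399,.0176,30.2],1)],"w23p",(180,50,380,300),2.4)
snap("scene","s23",(180,140,400,330),3.4)
E
```

```text
[4.38946154e-01 1.45107217e-02 3.09030978e+01] [[0.1, 0.7], [-0.3, -0.5], [0.0, 0.3], [0.2, -0.4]]
[[0.1, 0.7], [-0.3, -0.5], [0.0, 0.3], [0.2, -0.4], [1.0, 6.8], [0.4, 6.6]]
```

View pics/w23o.png

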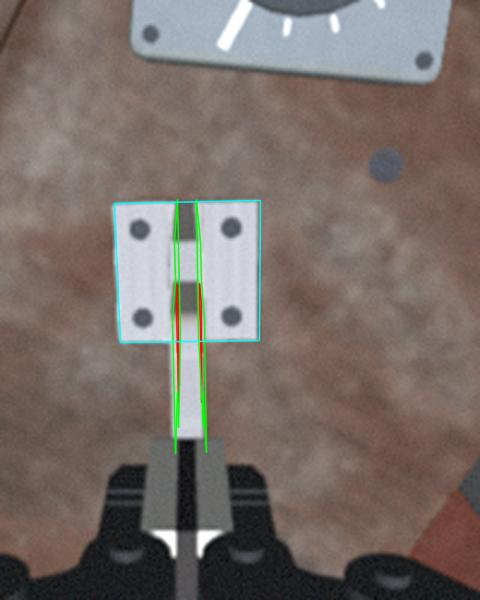

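View pics/s23.png

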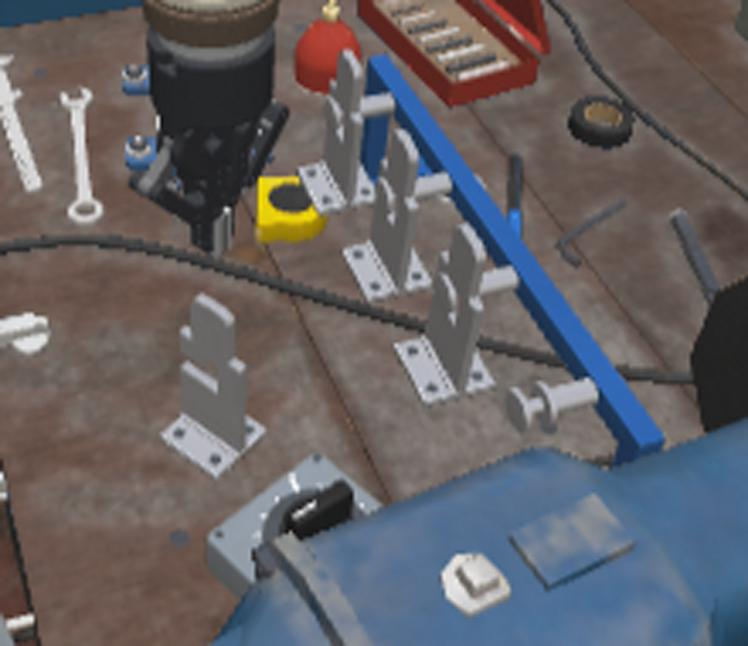

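```bash
python3 - <<'E'
from ov import *
q=camera("scene")
f=lambda P:((proj(q,P)-[180,140])*3.4).round().tolist()
print(f([[.4389,.014,.1716],[.4389,.014,.15],[.4389,.05,.1716],[.4389,.014,.02]]))
overlay(q,[([.4399,.0176,30.2],1),([.4389,.0145,30.9],1)],"s23o",(180,140,400,330),3.4)
E
```

```text
[[213.0, 285.0], [213.0, 306.0], [198.0, 250.0], [214.0, 423.0]]
```

View pics/s23o.png

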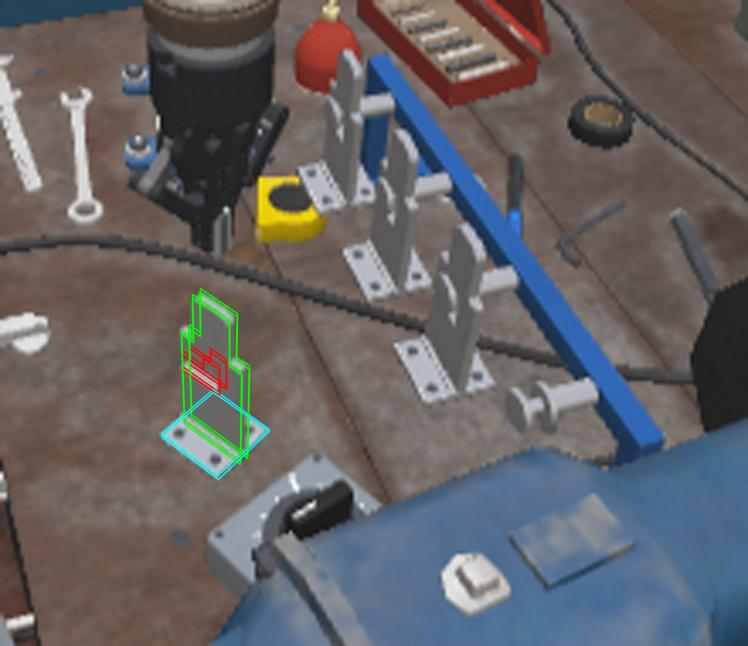

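```bash
python3 - <<'E'
from ov import *
q=camera("scene")
f=lambda P:((proj(q,P)-[180,140])*3.4).round().tolist()
print(f([[.5419,.0803,.1128],[.6216,.2206,.1532]]))
im=q["img"][...,::-1]
cv2.imwrite("pics/s23z.png",cv2.resize(im[130:300,190:330],None,fx=4.2,fy=4.2,interpolation=cv2.INTER_CUBIC)[:600])
print(((proj(q,[[.4389,.014,.1716],[.4389,.014,.19],[.4389,.014,.245]])-[190,130])*4.2).round())
s=camera("side");im=s["img"][...,::-1]
cv2.imwrite("pics/sd23.png",cv2.resize(im[80:280,140:340],None,fx=3,fy=3,interpolation=cv2.INTER_CUBIC))
print(((proj(s,[[.4389,.014,.1716],[.4389,.014,.19],[.4389,.014,.245]])-[140,80])*3).round())
E
```

```text
[[315.0, 253.0], [347.0, 93.0]]
[[221. 393.]
 [221. 370.]
 [220. 295.]]
[[249. 215.]
 [248. 202.]
 [244. 163.]]
```

View pics/s23z.png

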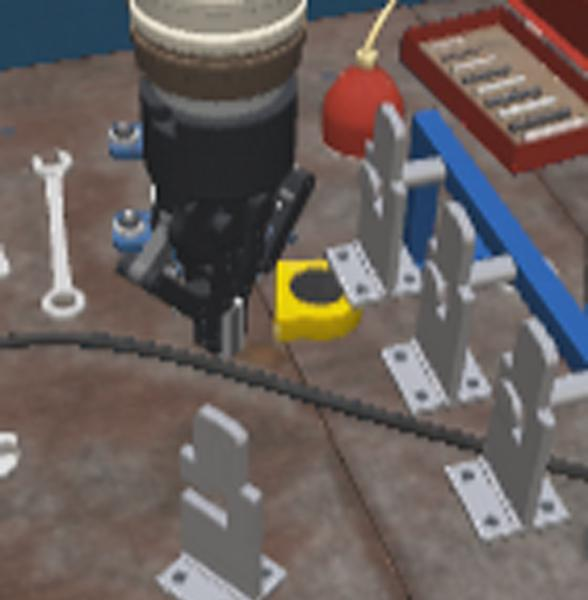

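View pics/sd23.png

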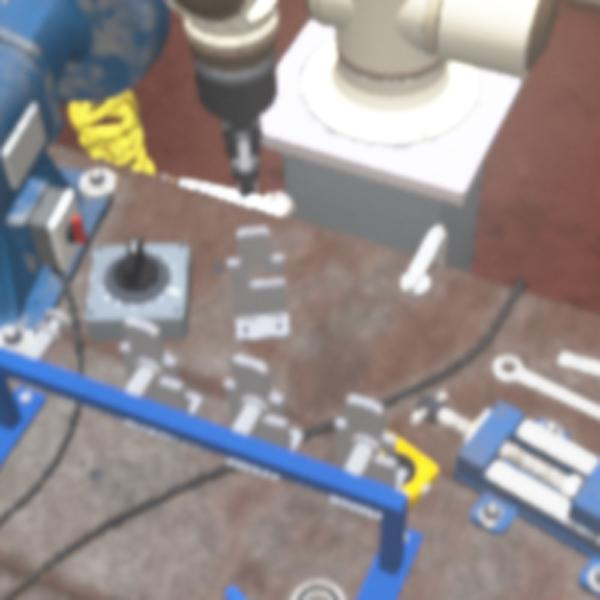

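```bash
python3 - <<'E'
from ov import *
c=camera("wrist");o=bot.get_obs();p=o['ee_pos']
for dz in (0,.01,.019,.03,.04): print(dz,((proj(c,p+[0,0,dz])-[180,50])*2.4).round())
t=np.array([np.cos(np.radians(-60)),np.sin(np.radians(-60)),0])
for dz in (0,.02,.03): print('front edge',dz,((proj(c,p+t*.011+[0,0,dz])-[180,50])*2.4).round())
E
```

```text
0 [[191. 417.]]
0.01 [[192. 434.]]
0.019 [[192. 451.]]
0.03 [[192. 474.]]
0.04 [[193. 498.]]
front edge 0 [[191. 372.]]
front edge 0.02 [[192. 403.]]
front edge 0.03 [[193. 422.]]
```

Emit:
apply_moves(
  targets=[0,0,0,0,0,0,1,0,0,0,0,0,0,1,0,0,0,0,0,0,1,0,0,0,0,0,0,1,0,0,0,0,0,0,1],
)

```text
time: 33.05
ee_pos: [0.4387, 0.014, 0.1715]
tcp_rot: [180.0, -0.1, -60.0]
wrist_force: [0.1, 0.3, 0.0]
opening: 0.0725
```

Emit:
apply_moves(
  targets=[0,0,-1,0,0,0,1,0,0,-1.8,0,0,0,1,0,0,-2.2,0,0,0,1,0,0,-2.2,0,0,0,1],
)

```text
time: 33.45
ee_pos: [0.4378, 0.014, 0.1042]
tcp_rot: [179.8, -0.0, -60.0]
wrist_force: [0.6, 0.0, 0.3]
opening: 0.0855
```

```bash
cat >> ov.py <<'E'
def hung(pins):
    out=[]
    return out
E
python3 - <<'E'
from ov import *
o=st();q=camera("scene")
import ov
rail=[.6765,.0502,.3]
im=q["img"][...,::-1];l,t=190,130;s=4.2
im=cv2.resize(im[130:270,190:330],None,fx=s,fy=s,interpolation=cv2.INTER_CUBIC)
for y,x in ((.2225,.6203),(.1078,.6205),(-.0072,.6207)):
    for P,col in wire([x,y,.3],1):
        P=P+[0,0,.041];cv2.polylines(im,[((proj(q,P)-[l,t]+.5)*s).astype(int)],False,col,1,cv2.LINE_AA)
u=((proj(q,o['ee_pos']+[0,0,0])-[l,t]+.5)*s).astype(int)[0];cv2.circle(im,tuple(int(v) for v in u),4,(0,0,255),1)
cv2.imwrite("pics/s24.png",im)
snap("wrist","w24",(180,50,380,300),2.4)
E
```

```text
33.45 [0.4378 0.014  0.1042] [ 1.7983e+02 -3.0000e-02 -6.0010e+01] F [0.6 0.  0.3] op 0.0855 q [ 1.900e+00 -1.110e+01 -1.550e+01  8.570e+01 -1.000e-01 -1.181e+02]
```

View pics/s24.png

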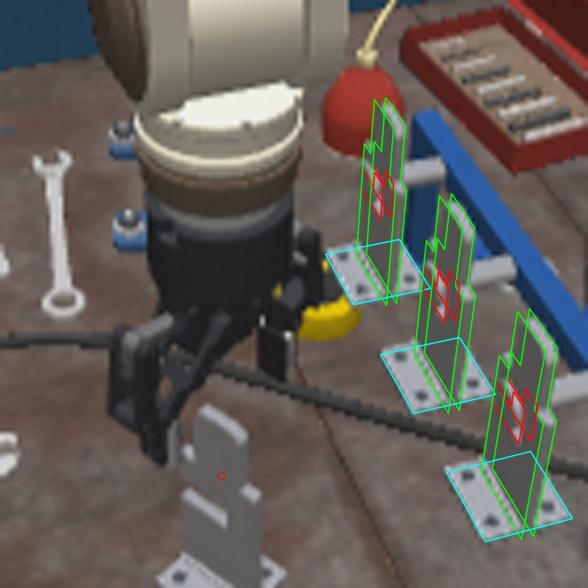

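View pics/w24.png

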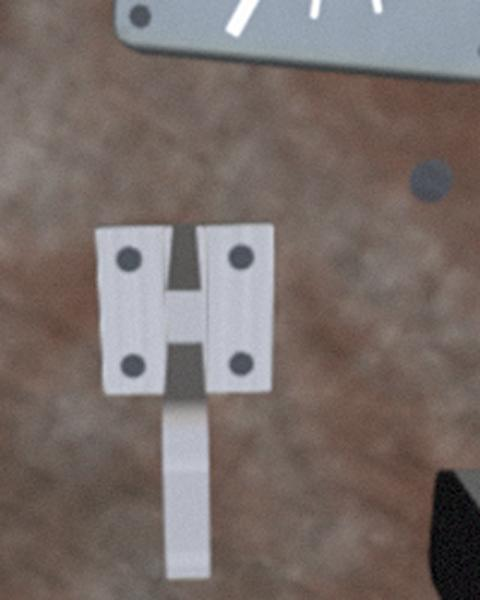

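Emit:
apply_moves(
  targets=[0,0,-0.65,0,0,0,1,0,0,-0.65,0,0,0,1],
)

```text
time: 33.75
ee_pos: [0.4384, 0.014, 0.0856]
tcp_rot: [179.9, -0.1, -60.0]
wrist_force: [-0.2, -0.1, -0.6]
opening: 0.0853
```

Emit:
apply_moves(
  targets=[0,0,0,0,0,0,0,0,0,0,0,0,0,0,0,0,0,0,0,0,0,0,0,0,0,0,0,0,0,0,0,0,0,0,0],
  newtons=90,
)

```text
time: 34.25
ee_pos: [0.4388, 0.014, 0.0863]
tcp_rot: [180.0, -0.1, -60.0]
wrist_force: [-0.7, -0.3, -1.0]
opening: 0.0124
```

Emit:
apply_moves(
  targets=[0,0,0,0,0,0,0,0,0,0,0,0,0,0,0,0,0,0,0,0,0,0,0,0,0,0,0,0],
)

```text
time: 34.65
ee_pos: [0.4388, 0.014, 0.0864]
tcp_rot: [180.0, -0.1, -60.0]
wrist_force: [-2.2, -0.9, 6.0]
opening: 0.0067
```

Emit:
apply_moves(
  targets=[0,0,0.8,0,0,0,0,0,0,1.9,0,0,0,0,0,0,1.9,0,0,0,0,0,0,1.9,0,0,0,0],
)

```text
time: 35.05
ee_pos: [0.4387, 0.014, 0.1424]
tcp_rot: [179.9, -0.1, -60.0]
wrist_force: [-1.6, -0.3, -4.7]
opening: 0.0066
```

```bash
python3 - <<'E'
from ov import *
st();c=snap("wrist","w25",(180,50,380,300),2.4)
snap("scene","s25",(190,130,330,270),4.2)
E
```

```text
35.05 [0.4387 0.014  0.1424] [ 1.7994e+02 -9.0000e-02 -6.0010e+01] F [-1.6 -0.3 -4.7] op 0.0066 q [ 1.900e+00 -1.100e+01 -1.120e+01  8.980e+01 -1.000e-01 -1.181e+02]
```

View pics/w25.png

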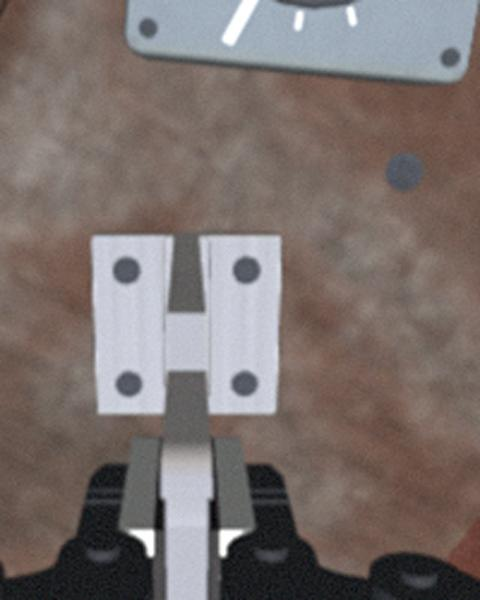

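View pics/s25.png

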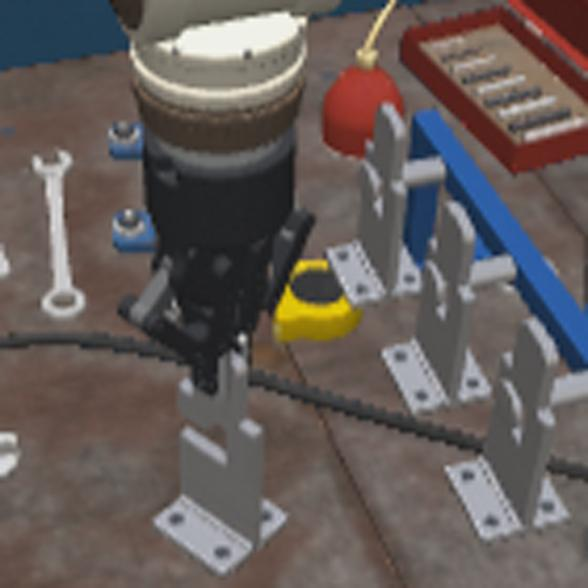

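Emit:
apply_moves(
  targets=[0.2,0,1,0,0,-1.4,0,0.4,0,1.5,0,0,-2.8,0,0.6,0,1.5,0,0,-4.2,0,0.8,0,1.5,0,0,-5.6,0,1,0,1.5,0,0,-7,0],
)

```text
time: 35.65
ee_pos: [0.4684, 0.014, 0.1864]
tcp_rot: [179.8, -0.1, -102.4]
wrist_force: [0.7, -0.8, -4.1]
opening: 0.0064
```

Emit:
apply_moves(
  targets=[0.2,0,0,0,0,-1.4,0,0.4,0,0,0,0,-2.8,0,0.6,0,0,0,0,-4.2,0,0.8,0,0,0,0,-5.6,0,1,0,0,0,0,-7,0],
)

```text
time: 36.15
ee_pos: [0.4983, 0.014, 0.1862]
tcp_rot: [179.9, -0.2, -144.4]
wrist_force: [0.2, -0.7, -4.3]
opening: 0.0067
```

Emit:
apply_moves(
  targets=[0.2,0,0,0,0,-1.4,0,0.4,0,0,0,0,-2.8,0,0.6,0,0,0,0,-4.2,0,0.8,0,0,0,0,-5.6,0,1,0,0,0,0,-7,0],
)

```text
time: 36.65
ee_pos: [0.5283, 0.014, 0.1862]
tcp_rot: [180.0, -0.3, 173.6]
wrist_force: [-0.1, 0.1, -4.7]
opening: 0.0064
```

Emit:
apply_moves(
  targets=[0,-0.2,0,0,0,-1.4,0,0,-0.4,0,0,0,-2.8,0,0,-0.6,0,0,0,-4.2,0,0,-0.8,0,0,0,-5.6,0,0,-1,0,0,0,-7,0],
)

```text
time: 37.15
ee_pos: [0.528, -0.0162, 0.1861]
tcp_rot: [-179.9, -0.2, 131.6]
wrist_force: [-0.4, 0.2, -3.9]
opening: 0.0065
```

Emit:
apply_moves(
  targets=[0.2,-0.3,0,0,0,-1.4,0,0.4,-0.6,0,0,0,-2.8,0,0.6,-1,0,0,0,-4.2,0,0.8,-1.3,0,0,0,-5.6,0,1,-1.7,0,0,0,-6.9,0],
)

```text
time: 37.65
ee_pos: [0.5583, -0.0672, 0.1861]
tcp_rot: [-179.9, -0.1, 90.3]
wrist_force: [-0.1, -0.4, -3.0]
opening: 0.0068
```

```bash
python3 - <<'E'
from ov import *
st();c=snap("wrist","w26",s=1.5)
E
```

```text
37.65 [ 0.5583 -0.0672  0.1861] [-1.7988e+02 -1.3000e-01  9.0260e+01] F [-0.1 -0.4 -3. ] op 0.0068 q [-6.9  6.6 10.7 94.2  0.1 82.8]
```

View pics/w26.png

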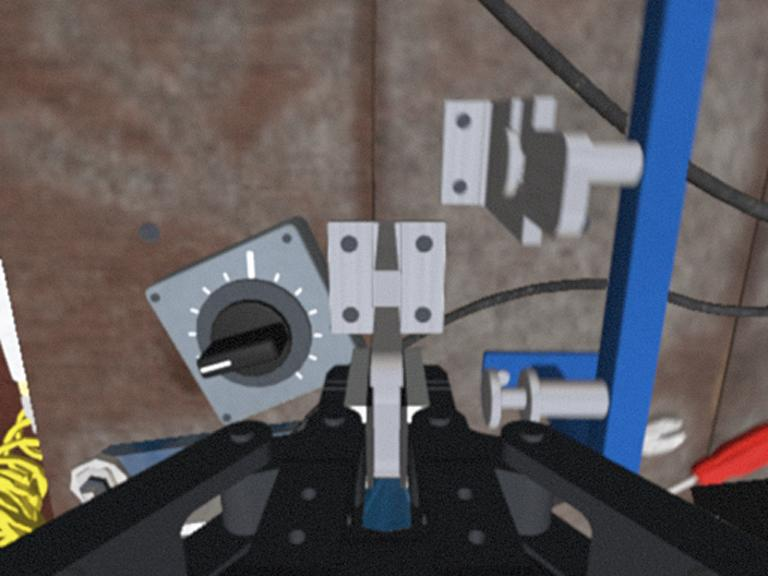

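```bash
python3 - <<'E'
from ov import *
c=camera("wrist")
im=c["img"][...,::-1];cv2.imwrite("pics/w26z.png",cv2.resize(im[230:300,310:420],None,fx=6,fy=6,interpolation=cv2.INTER_CUBIC))
for uv in [(330,222),(445,222),(331,333),(443,333)]: print(ray(c,np.array(uv)/1.5-.3,.1078).round(4))
print(bot.get_obs()['ee_pos'])
E
```

```text
[ 0.5325 -0.04    0.1078]
[ 0.5899 -0.0403  0.1078]
[ 0.5309 -0.0994  0.1078]
[ 0.5905 -0.0997  0.1078]
[ 0.55851148 -0.0680064   0.18588059]
```

View pics/w26z.png

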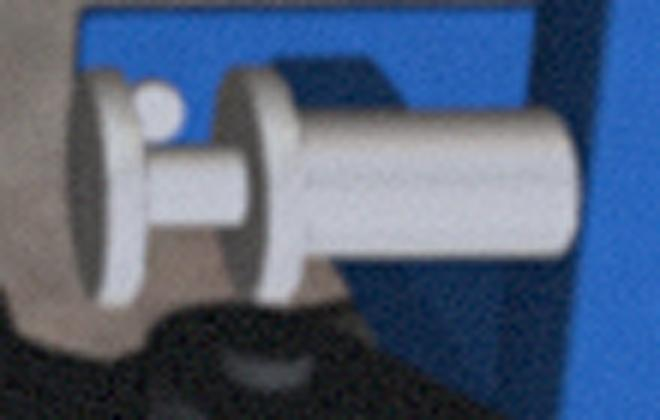

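```bash
python3 - <<'E'
from ov import *
c=camera("wrist")
for u,v in [(88,187),(241,187)]: print(ray(c,(310+u/6-.4,230+v/6-.4),.13).round(4))
E
```

```text
[ 0.6108 -0.1211  0.13  ]
[ 0.6301 -0.121   0.13  ]
```

Emit:
apply_moves(
  targets=[0,-0.1,-0.8,0,0,0,0,0,-0.1,-1.42,0,0,0,0,0.4,-0.1,-1.42,0,0,0,0,0.8,-0.1,-1.42,0,0,0,0,1.2,-0.1,-1.42,0,0,0,0],
)

```text
time: 38.3
ee_pos: [0.5943, -0.0693, 0.1444]
tcp_rot: [-180.0, -0.1, 90.8]
wrist_force: [-0.6, -0.6, -3.6]
opening: 0.0063
```

Emit:
apply_moves(
  targets=[0.4,0,0,0,0,0,0,0.7,0,0,0,0,0,0,0.88,0,0,0,0,0,0,0.88,0,0,0,0,0,0,0.88,0,0,0,0,0,0],
)

```text
time: 38.8
ee_pos: [0.6207, -0.0699, 0.1452]
tcp_rot: [180.0, -0.1, 90.6]
wrist_force: [-0.1, -0.7, -4.1]
opening: 0.0065
```

```bash
python3 - <<'E'
from ov import *
st();c=snap("wrist","w27",s=1.5)
q=snap("scene","s27",(230,150,400,290),4.4)
E
```

```text
38.8 [ 0.6207 -0.0699  0.1452] [ 1.7999e+02 -1.0000e-01  9.0620e+01] F [-0.1 -0.7 -4.1] op 0.0065 q [-6.5 14.7 15.4 90.8  0.1 82.9]
```

View pics/w27.png

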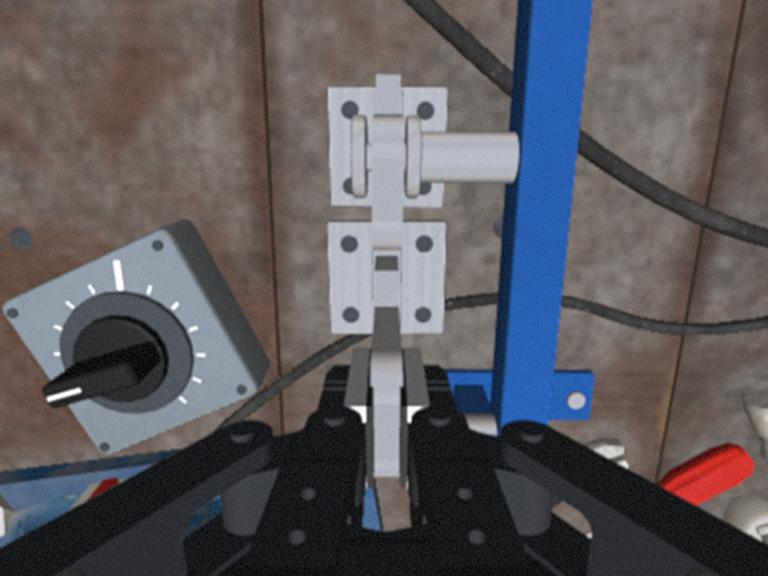

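View pics/s27.png

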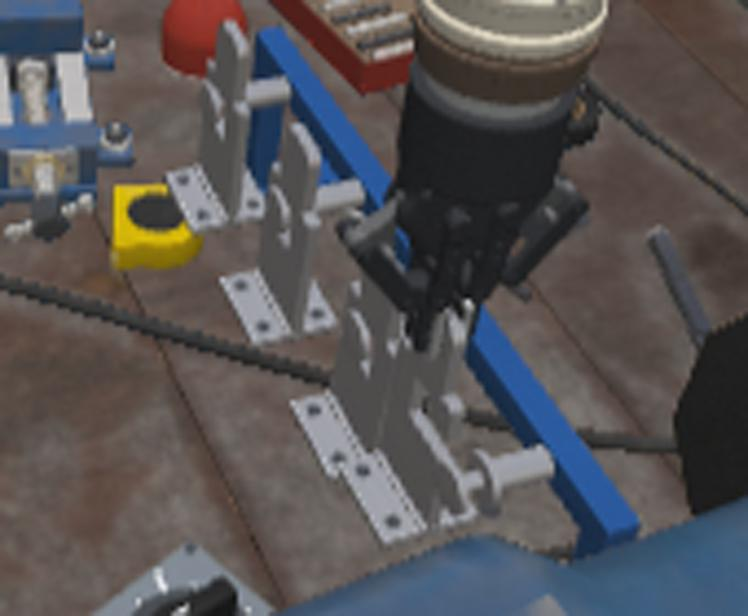

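Emit:
apply_moves(
  targets=[0,-0.2,-0.05,0,0,0,0,0.01,-0.5,-0.05,0,0,0,0,0.01,-0.8,-0.05,0,0,0,0,0.01,-1.0,-0.05,0,0,0,0],
)

```text
time: 39.3
ee_pos: [0.6212, -0.1013, 0.1439]
tcp_rot: [180.0, -0.1, 90.5]
wrist_force: [-0.1, 0.6, -3.6]
opening: 0.0062
```

```bash
python3 - <<'E'
from ov import *
st();c=snap("wrist","w28",s=1.5)
q=snap("scene","s28",(230,150,400,290),4.4)
E
```

```text
39.3 [ 0.6212 -0.1013  0.1439] [ 1.7996e+02 -9.0000e-02  9.0550e+01] F [-0.1  0.6 -3.6] op 0.0062 q [-9.3 15.3 16.1 90.7  0.1 80.1]
```

View pics/s28.png

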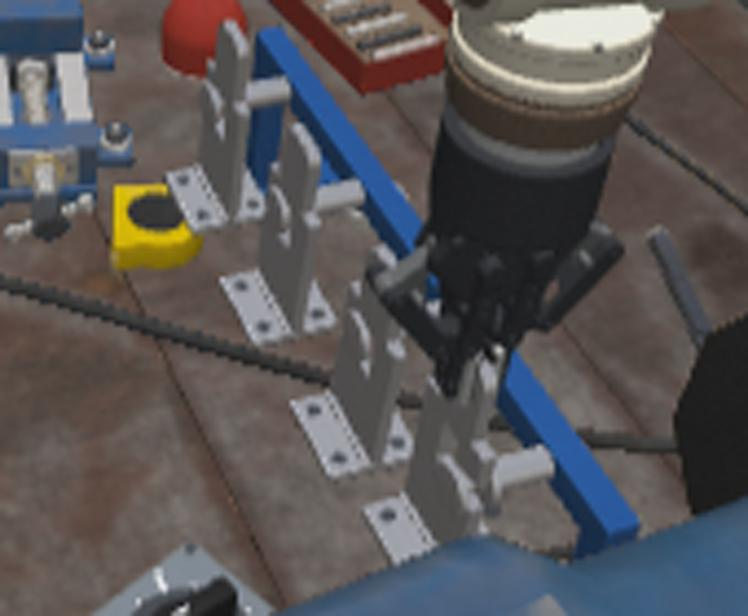

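Pin has entered the slot with no contact force. Finish slide, then lower.

Emit:
apply_moves(
  targets=[0,-0.2,0,0,0,0,0,0,-0.4,0,0,0,0,0,0,-0.64,0,0,0,0,0,0,-0.64,0,0,0,0,0],
)

```text
time: 39.8
ee_pos: [0.6213, -0.1202, 0.1439]
tcp_rot: [180.0, -0.1, 90.5]
wrist_force: [-0.3, 0.3, -4.0]
opening: 0.0066
```

Emit:
apply_moves(
  targets=[0,0,-0.2,0,0,0,0,0,0,-0.35,0,0,0,0,0,0,-0.5,0,0,0,0,0,0,-0.5,0,0,0,0],
)

```text
time: 40.2
ee_pos: [0.621, -0.1189, 0.1279]
tcp_rot: [-180.0, -0.1, 90.6]
wrist_force: [0.9, -0.1, -4.9]
opening: 0.0067
```

Emit:
apply_moves(
  targets=[0,0,-0.06,0,0,0,0,0,0,-0.1,0,0,0,0,0,0,-0.1,0,0,0,0],
)

```text
time: 40.5
ee_pos: [0.6215, -0.119, 0.1272]
tcp_rot: [179.9, -0.1, 90.6]
wrist_force: [-2.2, 1.0, 3.8]
opening: 0.0065
```

```bash
python3 - <<'E'
from ov import *
st();c=snap("wrist","w29",(180,50,380,300),2.4)
q=snap("scene","s29",(230,150,400,290),4.4)
E
```

```text
40.5 [ 0.6215 -0.119   0.1272] [ 1.7987e+02 -9.0000e-02  9.0600e+01] F [-2.2  1.   3.8] op 0.0065 q [-10.9  15.5  14.5  88.9   0.1  78.5]
```

View pics/s29.png

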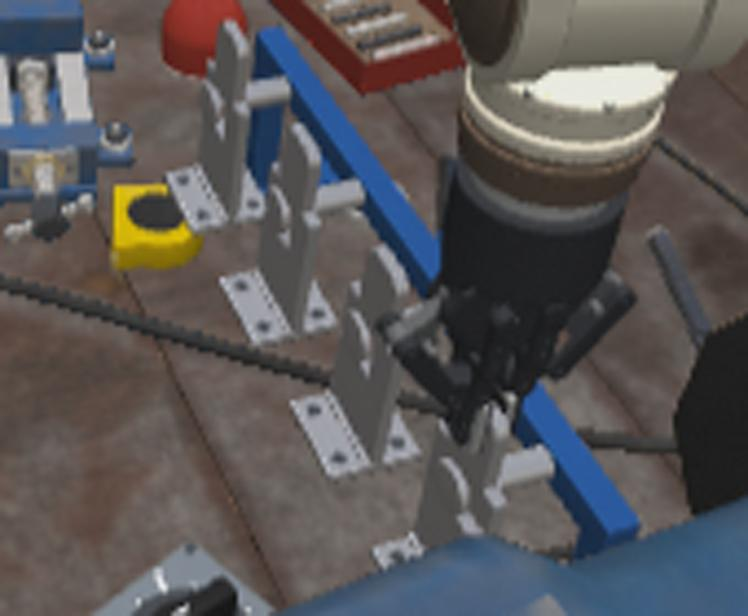

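Emit:
apply_moves(
  targets=[0,0,0.06,0,0,0,0.2,0,0,0.06,0,0,0,0.4,0,0,0.06,0,0,0,0.7,0,0,0.06,0,0,0,0.8,0,0,0.06,0,0,0,0.8],
)

```text
time: 41.1
ee_pos: [0.6214, -0.1192, 0.1275]
tcp_rot: [180.0, -0.1, 90.6]
wrist_force: [0.7, 0.3, -0.1]
opening: 0.0684
```

Emit:
apply_moves(
  targets=[0,0,1,0,0,0,0.8,0,0,2,0,0,0,0.8,0,0,3.5,0,0,0,1,-1,1,5,0,0,0,1,-2,2,5,0,0,0,1],
)

```text
time: 41.6
ee_pos: [0.5634, -0.0607, 0.2806]
tcp_rot: [179.7, -0.1, 90.5]
wrist_force: [1.5, 0.8, 1.5]
opening: 0.0853
```

Emit:
apply_moves(
  targets=[-1.3,1,0.7,0,0,0,1,-2,1.5,1,0,0,0,1,-2,1.5,1,0,0,0,1],
)

```text
time: 41.9
ee_pos: [0.5004, -0.0134, 0.3109]
tcp_rot: [179.7, -0.1, 90.7]
wrist_force: [1.1, 0.1, -0.5]
opening: 0.0856
```

```bash
python3 - <<'E'
from ov import *
st();c=snap("wrist","w30",s=1.5)
q=camera("scene")
l,t,s=230,140,4
im=cv2.resize(q["img"][140:290,230:400,::-1],None,fx=s,fy=s,interpolation=cv2.INTER_CUBIC)
im2=im.copy()
for y,x,m in ((.2225,.6203,1),(.1078,.6205,1),(-.0072,.6207,1),(-.1218,.621,-1)):
    for P,col in wire([x,y,.4],m):
        P=P+[0,0,.041];cv2.polylines(im2,[((proj(q,P)-[l,t]+.5)*s).astype(int)],False,col,1,cv2.LINE_AA)
cv2.imwrite("pics/s30.png",im2);cv2.imwrite("pics/s30r.png",im)
E
```

```text
41.9 [ 0.5004 -0.0134  0.3109] [ 1.7968e+02 -1.1000e-01  9.0710e+01] F [ 1.1  0.1 -0.5] op 0.0856 q [-1.600e+00  2.200e+00  2.030e+01  1.078e+02  1.000e-01  8.770e+01]
```

View pics/s30.png

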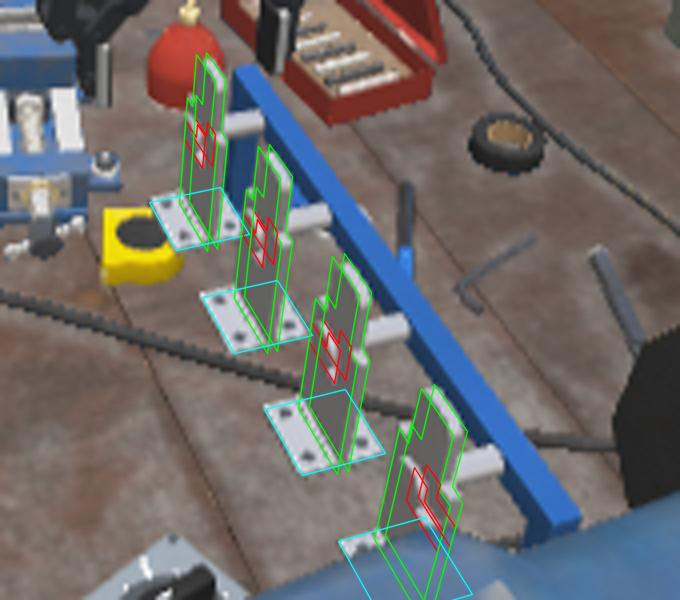

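View pics/w30.png

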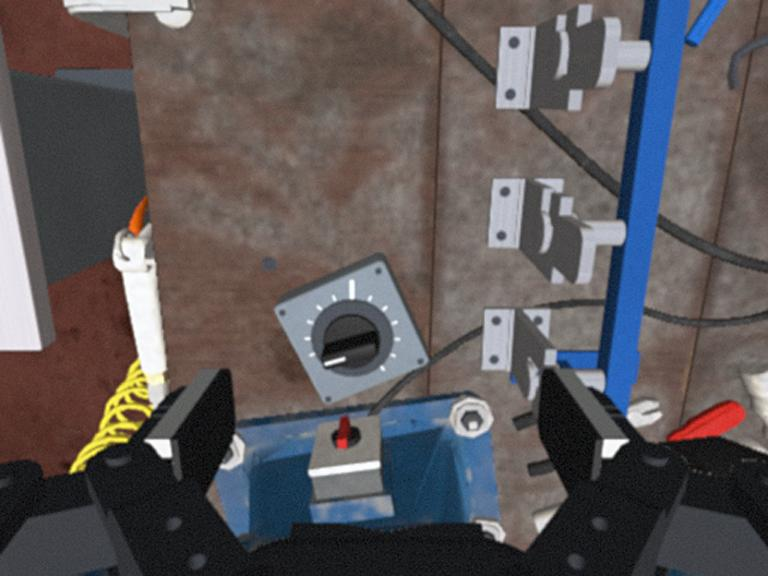

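```bash
python3 - <<'E'
from ov import *
im=camera("wrist")["img"][...,::-1];cv2.imwrite("pics/w31.png",cv2.resize(im[165:275,175:295],None,fx=5.4,fy=5.4,interpolation=cv2.INTER_CUBIC))
E
```

```text
(no output)
```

View pics/w31.png

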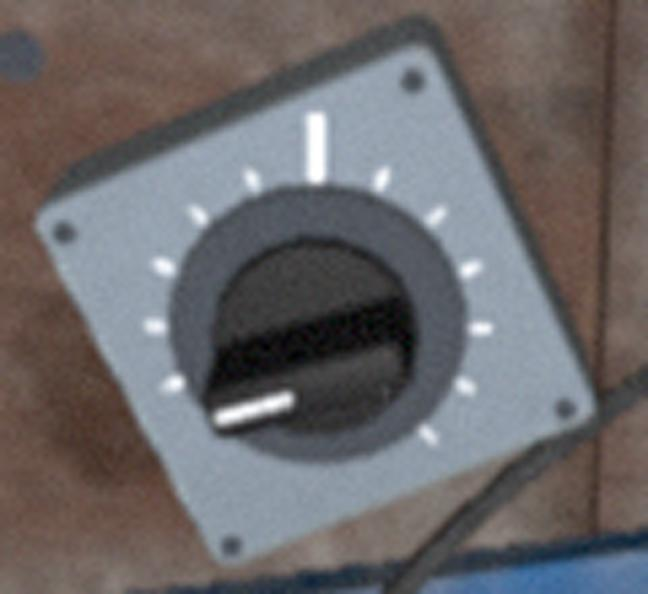

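```bash
python3 - <<'E'
from ov import *
c=camera("wrist")
px=lambda a:np.array(a)/5.4+[175,165]-.4
o=[((56,56,45),(435,46)),((-56,56,45),(35,213)),((56,-56,45),(599,410)),((-56,-56,45),(222,566))]
p,r=fit([(c,L(*[x[0] for x in o]),px([x[1] for x in o]))],[.476,-.105,22]);print(p,r.round(1).tolist())
i=ray(c,px((317,148)),.045);a=ray(c,px((215,418)),.089);b=ray(c,px((293,400)),.089);ctr=p[:2]
d=i[:2]-ctr;print('idx',i,np.linalg.norm(d),np.degrees(np.arctan2(d[1],d[0])))
print('ptr',a,b,np.degrees(np.arctan2(*(a-b)[1::-1])),'from ctr',a[:2]-ctr,b[:2]-ctr)
# predicted
print('index angle by box', p[2]+180-np.degrees(2))
print(bot.get_obs()['ee_pos'])
E
```

```text
[ 0.4744955  -0.12088472 24.41392272] [[0.1, -2.5], [-1.7, -0.7], [2.2, 1.7], [-0.2, 1.8]]
idx [ 0.47326232 -0.07630987  0.045     ] 0.044591911017332383 91.58470655891547
ptr [ 0.45193174 -0.12894993  0.089     ] [ 0.47013102 -0.12423063  0.089     ] -165.46267843899923 from ctr [-0.02256376 -0.00806521] [-0.00436448 -0.0033459 ]
index angle by box 89.822363698571
[ 0.50271535 -0.0154283   0.30672082]
```

Emit:
apply_moves(
  targets=[-0.5,-1,0,0,0,7,0.45,-0.5,-1,0,0,0,7,0.45,-0.5,-1,0,0,0,7,0.45,-0.5,-1,0,0,0,7,0.45,-0.5,-1,0,0,0,7,0.45],
)

```text
time: 42.6
ee_pos: [0.4878, -0.0459, 0.3062]
tcp_rot: [-180.0, -0.2, 132.9]
wrist_force: [0.2, -0.3, -0.5]
opening: 0.0384
```

Emit:
apply_moves(
  targets=[-0.3,-1,-1,0,0,7,0.45,-0.3,-1,-1,0,0,7,0.45,-0.3,-1,-1,0,0,7,0.45,-0.3,-1,-1,0,0,7,0.45,-0.3,-1,-1,0,0,7,0.45],
)

```text
time: 43.1
ee_pos: [0.4786, -0.0759, 0.2762]
tcp_rot: [179.9, -0.2, 174.9]
wrist_force: [-0.4, 0.4, 0.2]
opening: 0.0384
```

Emit:
apply_moves(
  targets=[-0.22,-1.54,-4,0,0,3.3,0.45,-0.22,-1.54,-4,0,0,3.3,0.45,-0.22,-1.54,-4,0,0,3.3,0.45,-0.22,-1.54,-4,0,0,3.3,0.45,-0.22,-1.54,-4,0,0,3.3,0.45],
)

```text
time: 43.6
ee_pos: [0.4717, -0.1216, 0.1576]
tcp_rot: [179.9, -0.2, -165.8]
wrist_force: [0.3, 0.4, 0.5]
opening: 0.0385
```

```bash
python3 - <<'E'
from ov import *
st();c=snap("wrist","w32",s=1.5);snap("scene","s32",(180,160,350,330),3.4)
E
```

```text
43.6 [ 0.4717 -0.1216  0.1576] [ 1.7992e+02 -1.6000e-01 -1.6578e+02] F [0.3 0.4 0.5] op 0.0385 q [-14.5  -4.1  -3.3  90.9  -0.  -28.7]
```

View pics/w32.png

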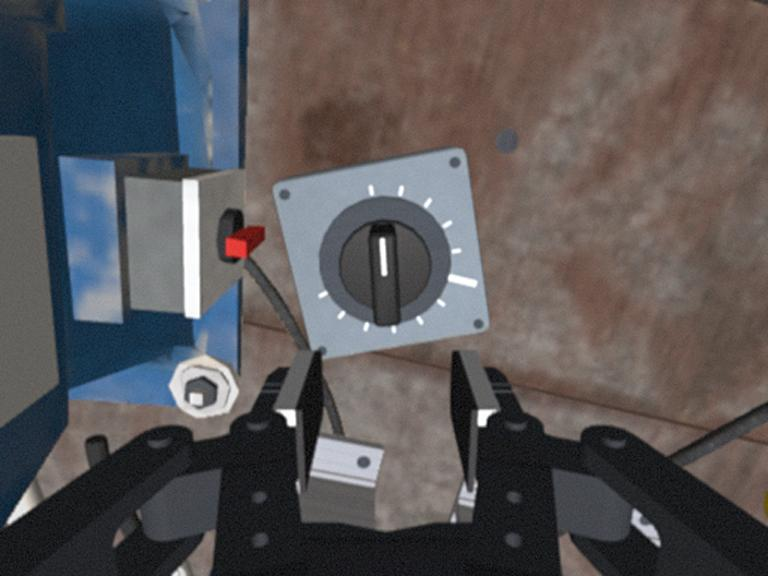

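View pics/s32.png

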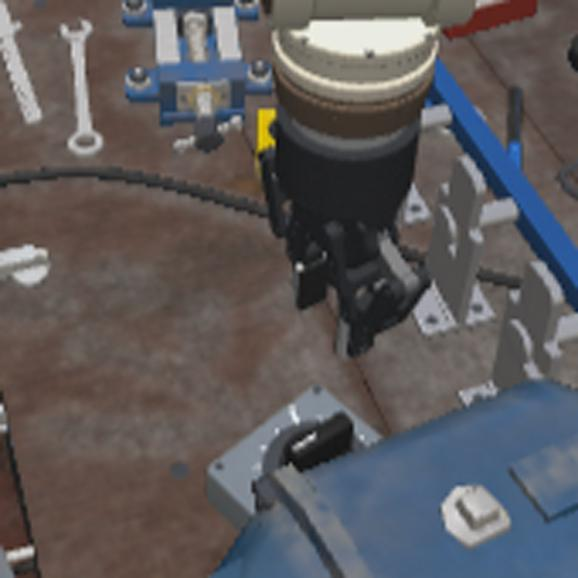

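```bash
python3 - <<'E'
from ov import *
c=camera("wrist")
im=c["img"][...,::-1];cv2.imwrite("pics/w32z.png",cv2.resize(im[95:245,175:335],None,fx=4,fy=4,interpolation=cv2.INTER_CUBIC))
print(ray(c,np.array((384,274))/1.5-.3,.089),bot.get_obs()['ee_pos'])
a=ray(c,np.array((382,238))/1.5-.3,.089);b=ray(c,np.array((384.5,275))/1.5-.3,.089);print(a,b,np.degrees(np.arctan2(*(a-b)[1::-1]))%360)
print(ray(c,np.array((463,281))/1.5-.3,.045))
E
```

```text
[ 0.47095119 -0.1235083   0.089     ] [ 0.4727551  -0.12122309  0.1593624 ]
[ 0.45351519 -0.12893754  0.089     ] [ 0.47139085 -0.12313936  0.089     ] 197.97107664932366
[ 0.47521766 -0.0745529   0.045     ]
```

View pics/w32z.png

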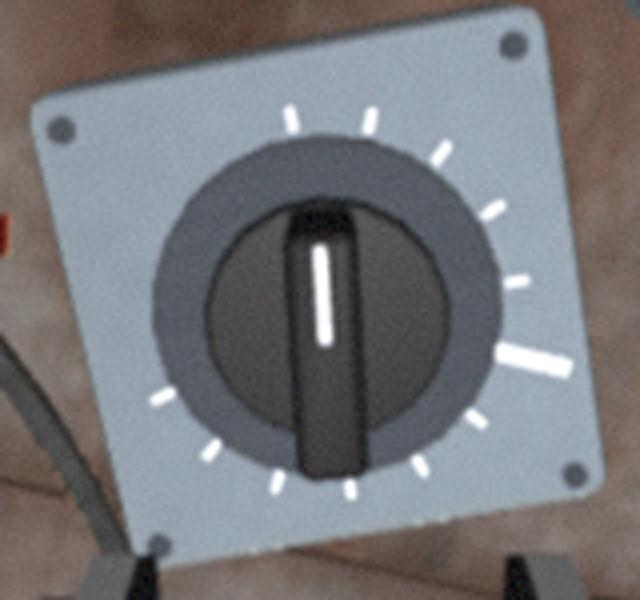

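Emit:
apply_moves(
  targets=[-0.03,0,-1.5,0,0,0.3,0.45,-0.03,0,-3,0,0,0.3,0.45,-0.03,0,-3.5,0,0,0.3,0.45,-0.03,0,-3.5,0,0,0.3,0.45],
)

```text
time: 44.15
ee_pos: [0.4701, -0.1208, 0.0518]
tcp_rot: [179.9, -0.2, -163.8]
wrist_force: [-0.1, 0.8, 1.0]
opening: 0.0386
```

```bash
python3 - <<'E'
from ov import *
st();c=snap("wrist","w33",s=1.5);snap("scene","s33",(210,200,330,320),5)
snap("side","sd33",(130,100,280,240),4)
E
```

```text
44.15 [ 0.4701 -0.1208  0.0518] [ 179.89   -0.21 -163.81] F [-0.1  0.8  1. ] op 0.0386 q [-14.4  -3.9 -14.9  79.3  -0.  -30.6]
```

View pics/w33.png

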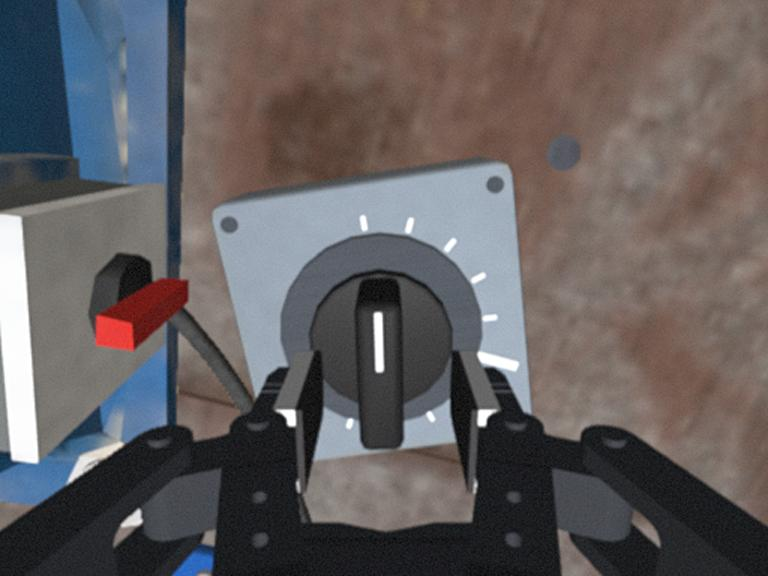

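View pics/s33.png

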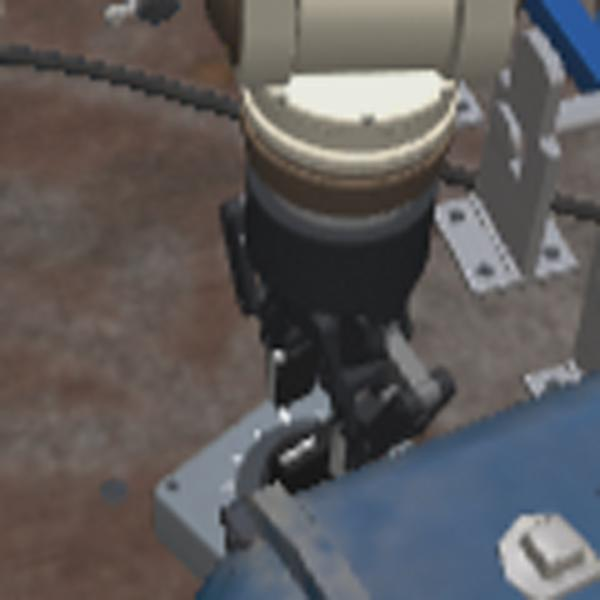

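View pics/sd33.png

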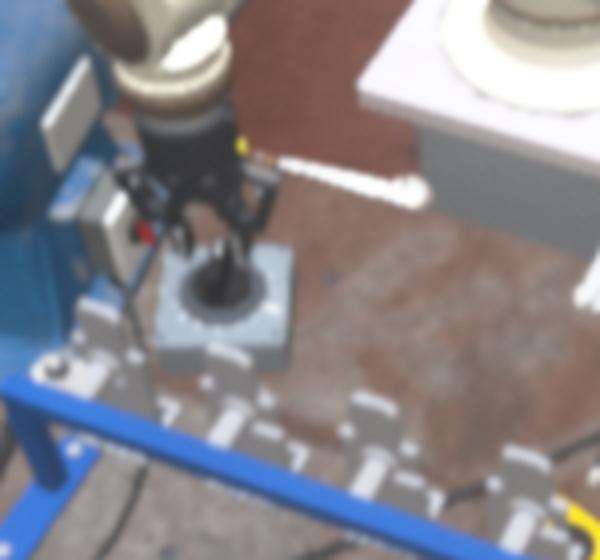

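Emit:
apply_moves(
  targets=[0.02,-0.07,-0.35,0,0,0,0.45,0.02,-0.07,-0.65,0,0,0,0.45,0.02,-0.07,-0.65,0,0,0,0.45],
)

```text
time: 44.6
ee_pos: [0.4707, -0.1233, 0.0318]
tcp_rot: [179.9, -0.2, -163.8]
wrist_force: [0.1, -0.6, 0.2]
opening: 0.0383
```

```bash
python3 - <<'E'
from ov import *
st();c=snap("wrist","w34",s=1.5);snap("side","sd34",(130,100,280,240),4)
E
```

```text
44.6 [ 0.4707 -0.1233  0.0318] [ 179.91   -0.18 -163.83] F [ 0.1 -0.6  0.2] op 0.0383 q [-14.7  -3.4 -16.6  77.   -0.  -30.8]
```

View pics/w34.png

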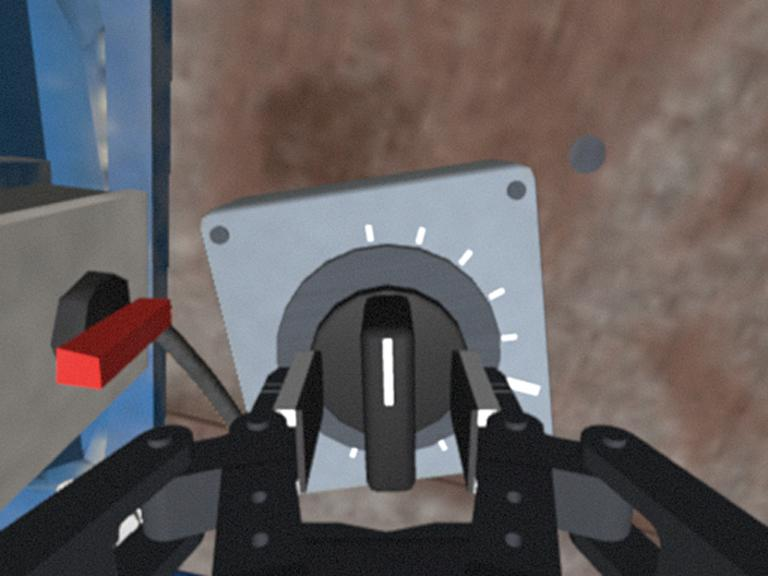

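View pics/sd34.png

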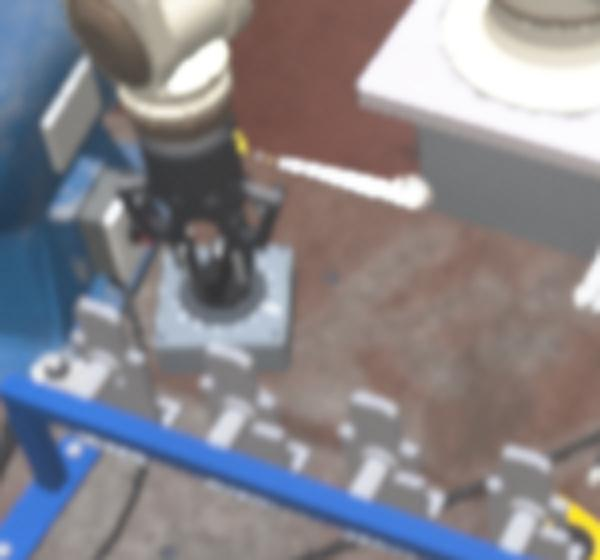

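```bash
python3 - <<'E'
from ov import *
c=camera("wrist")
# camera offset in tool frame from current; reconstruct w33,w32 poses
o=bot.get_obs();T=R.from_euler('xyz',o['tcp_rot'],degrees=True);off=T.inv().apply(c['origin']-o['ee_pos']);rel=T.inv()*R.from_euler('xyz',c['rotation'],degrees=True)
obs=[((.4707,-.1233,.0318),(179.91,-.18,-163.83),(171,300)),((.4701,-.1208,.0518),(179.89,-.21,-163.81),(189,282)),((.4717,-.1216,.1576),(179.92,-.16,-165.78),(265,228))]
A=[];b=[]
for p,r,uv in obs:
    Q=R.from_euler('xyz',r,degrees=True);O=Q.apply(off)+p;C=Q*rel;K=c['intrinsics'];u,v=np.array(uv)/1.5
    d=C.apply([(u-K[0,2])/K[0,0],-(v-K[1,2])/K[1,1],-1]);d/=np.linalg.norm(d);M=np.eye(3)-np.outer(d,d);A.append(M);b.append(M@O)
x=np.linalg.lstsq(np.vstack(A),np.hstack(b),rcond=None)[0];print(x,[np.linalg.norm(m@x-bb) for m,bb in zip(A,b)])
E
```

```text
[ 0.46500545 -0.1886801   0.07043602] [np.float64(0.0005281645951325229), np.float64(0.00010823043770242823), np.float64(0.0004318556831896659)]
```

Emit:
apply_moves(
  targets=[0,0,0,0,0,0,0,0,0,0,0,0,0,0,0,0,0,0,0,0,0,0,0,0,0,0,0,0,0,0,0,0,0,0,0],
  newtons=70,
)

```text
time: 45.25
ee_pos: [0.4714, -0.1227, 0.0336]
tcp_rot: [179.9, -0.0, -163.8]
wrist_force: [-1.6, 4.9, 3.3]
opening: 0.0123
```

Emit:
apply_moves(
  targets=[0,0,0,0,0,-0.5,0,0,0,0,0,0,-1.2,0,0,0,0,0,0,-2,0,0,0,0,0,0,-2.8,0,0,0,0,0,0,-3.5,0],
)

```text
time: 45.75
ee_pos: [0.4714, -0.1227, 0.0336]
tcp_rot: [179.9, -0.1, 175.0]
wrist_force: [-2.0, 4.7, 3.8]
opening: 0.0124
```

```bash
python3 - <<'E'
from ov import *
o=st();print(o['torque']);c=snap("wrist","w35",s=1.5)
E
```

```text
45.75 [ 0.4714 -0.1227  0.0336] [ 1.7988e+02 -8.0000e-02  1.7503e+02] F [-2.   4.7  3.8] op 0.0124 q [-14.7  -3.5 -16.5  77.1   0.1  -9.7]
[0.86050296 0.38285533 0.02582356]
```

View pics/w35.png

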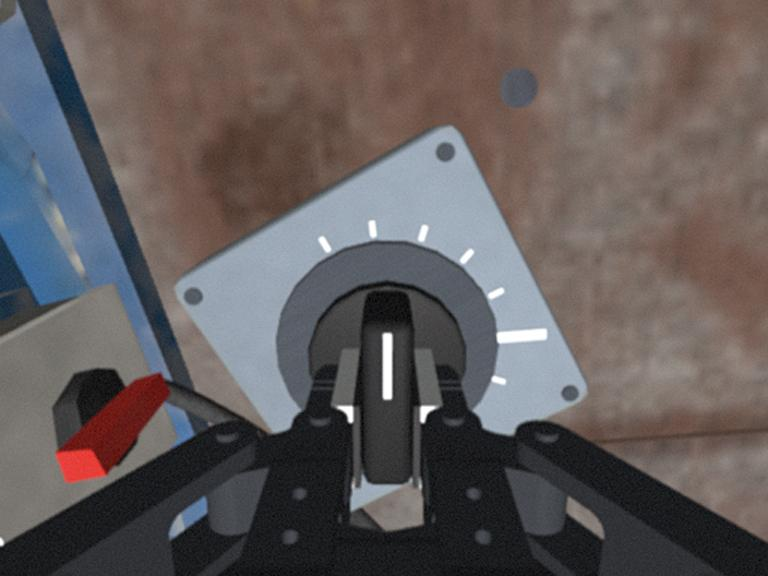

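Emit:
apply_moves(
  targets=[0,0,0,0,0,-0.7,0,0,0,0,0,0,-1.4,0,0,0,0,0,0,-2.1,0,0,0,0,0,0,-2.8,0,0,0,0,0,0,-3.5,0],
)

```text
time: 46.3
ee_pos: [0.4714, -0.1227, 0.0336]
tcp_rot: [179.9, -0.1, 154.0]
wrist_force: [-2.5, 5.4, 4.3]
opening: 0.0128
```

Emit:
apply_moves(
  targets=[0,0,0,0,0,-0.7,0,0,0,0,0,0,-1.4,0,0,0,0,0,0,-2.1,0,0,0,0,0,0,-2.8,0,0,0,0,0,0,-3.5,0],
)

```text
time: 46.8
ee_pos: [0.4713, -0.1227, 0.0336]
tcp_rot: [179.9, -0.1, 133.1]
wrist_force: [-1.4, 4.8, 5.2]
opening: 0.0125
```

Emit:
apply_moves(
  targets=[0,0,0,0,0,-0.7,0,0,0,0,0,0,-1.4,0,0,0,0,0,0,-2.1,0,0,0,0,0,0,-2.8,0,0,0,0,0,0,-3.5,0],
)

```text
time: 47.3
ee_pos: [0.4713, -0.1227, 0.0336]
tcp_rot: [179.9, -0.2, 112.1]
wrist_force: [-1.2, 4.8, 4.0]
opening: 0.0124
```

Emit:
apply_moves(
  targets=[0,0,0,0,0,-0.7,0,0,0,0,0,0,-1.4,0,0,0,0,0,0,-2.1,0,0,0,0,0,0,-2.8,0,0,0,0,0,0,-3.3,0],
)

```text
time: 47.8
ee_pos: [0.4713, -0.1226, 0.0336]
tcp_rot: [179.9, -0.2, 92.3]
wrist_force: [-2.4, 5.1, 4.8]
opening: 0.0123
```

```bash
python3 - <<'E'
from ov import *
o=st();print(o['torque']);c=snap("wrist","w36",s=1.5)
E
```

```text
47.8 [ 0.4713 -0.1226  0.0336] [179.94  -0.18  92.26] F [-2.4  5.1  4.8] op 0.0123 q [-14.7  -3.6 -16.6  77.    0.2  73. ]
[0.95141163 0.57864284 0.08258276]
```

View pics/w36.png

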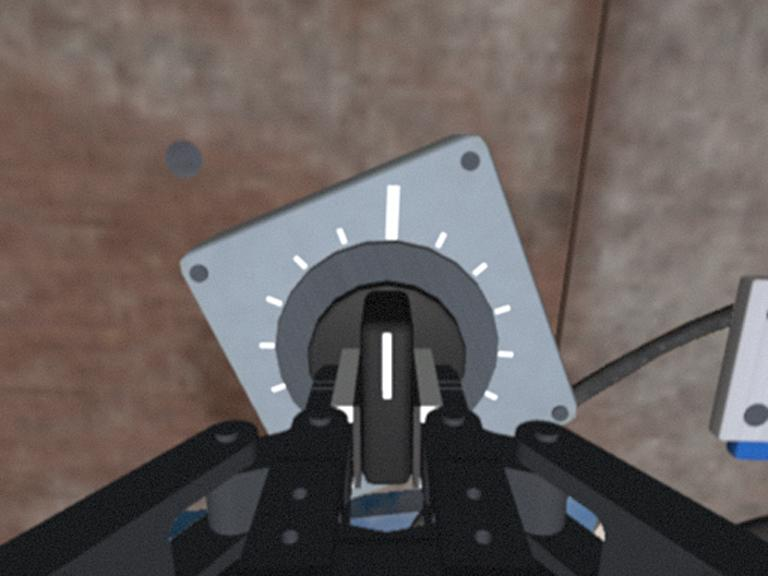

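```bash
python3 - <<'E'
from ov import *
c=camera("wrist")
im=c["img"][...,::-1];cv2.imwrite("pics/w36z.png",cv2.resize(im[110:280,180:340],None,fx=3.5,fy=3.5,interpolation=cv2.INTER_CUBIC))
g=cv2.cvtColor(c["img"],cv2.COLOR_RGB2GRAY)
def axis(l,t,r,b,z,th=200):
    ys,xs=np.nonzero(g[t:b,l:r]>th);w=g[t:b,l:r][ys,xs].astype(float)
    P=np.array([ray(c,(x+l,y+t),z)[:2] for x,y in zip(xs,ys)])
    m=P.mean(0);d=np.linalg.svd(P-m)[2][0]; d*=np.sign(d[1]);return m,np.degrees(np.arctan2(d[1],d[0])),len(P),np.ptp(P@d)
print('index',axis(252,120,272,162,.045)); print('ptr',axis(250,215,268,272,.089))
E
```

```text
index (array([ 0.47277712, -0.07609457]), np.float64(89.9108462478587), 325, np.float64(0.017593588413785194))
ptr (array([ 0.47239694, -0.10985084]), np.float64(92.09792559087961), 260, np.float64(0.018242884019692276))
```

View pics/w36z.png

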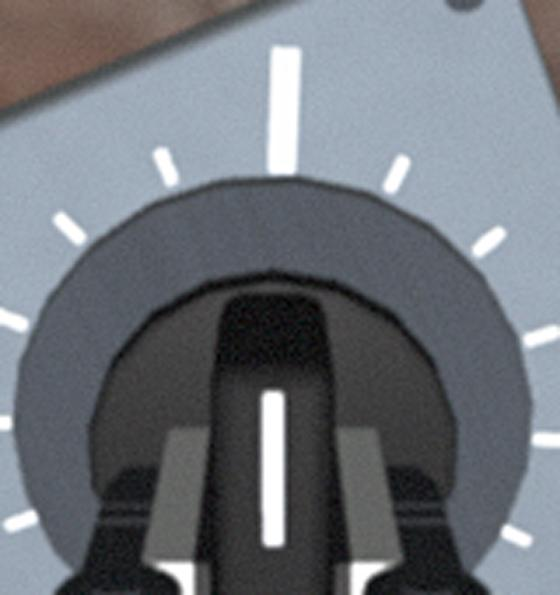

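Emit:
apply_moves(
  targets=[0,0,0,0,0,-0.37,0,0,0,0,0,0,-0.37,0],
)

```text
time: 48.1
ee_pos: [0.4713, -0.1226, 0.0336]
tcp_rot: [179.9, -0.2, 90.1]
wrist_force: [-2.4, 4.3, 5.4]
opening: 0.0126
```

Emit:
apply_moves(
  targets=[0,0,0,0,0,0,0.25,0,0,0,0,0,0,0.45,0,0,0,0,0,0,0.5,0,0,0,0,0,0,0.5],
)

```text
time: 48.5
ee_pos: [0.4714, -0.1235, 0.033]
tcp_rot: [180.0, -0.1, 90.2]
wrist_force: [0.1, 0.2, 0.6]
opening: 0.0429
```

Emit:
apply_moves(
  targets=[0,0,1,0,0,0,0.5,0,0,2.5,0,0,0,0.5,0,0,4,0,0,0,0.5,0,0,4,0,0,0,0.5],
)

```text
time: 48.9
ee_pos: [0.4737, -0.1241, 0.1592]
tcp_rot: [179.5, 0.0, 90.2]
wrist_force: [0.2, -0.2, -0.7]
opening: 0.0428
```

```bash
python3 - <<'E'
from ov import *
st();c=snap("wrist","w37",s=1.5)
im=c["img"][...,::-1];cv2.imwrite("pics/w37z.png",cv2.resize(im[90:260,180:340],None,fx=3.5,fy=3.5,interpolation=cv2.INTER_CUBIC))
E
```

```text
48.9 [ 0.4737 -0.1241  0.1592] [1.7947e+02 3.0000e-02 9.0160e+01] F [ 0.2 -0.2 -0.7] op 0.0428 q [-14.7  -4.5  -3.5  90.4   0.1  75.1]
```

View pics/w37z.png

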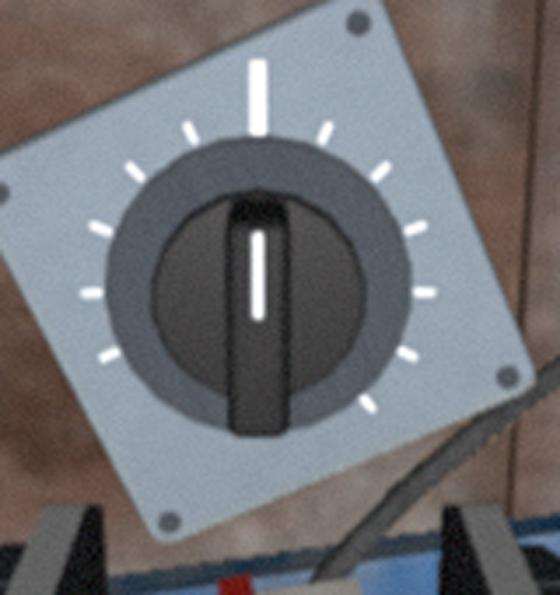

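Emit:
apply_moves(
  targets=[-0.5,1,1.5,0,0,0,0.5,-1,2,3,0,0,0,0.5,-1,3,4.5,0,0,0,0.5,-1,4,5,0,0,0,0.5,-1,4,5,0,0,0,0.5],
)

```text
time: 49.45
ee_pos: [0.4419, -0.0005, 0.3059]
tcp_rot: [179.7, -0.1, 90.4]
wrist_force: [-1.0, -0.4, -0.3]
opening: 0.0425
```

```bash
python3 - <<'E'
from ov import *
st();snap("wrist","w38",s=1.5);q=camera("scene");s_=camera("side")
l,t,s=150,140,3
im2=cv2.resize(q["img"][140:320,150:400,::-1],None,fx=s,fy=s,interpolation=cv2.INTER_CUBIC)
for y,x,m in ((.2225,.6203,1),(.1078,.6205,1),(-.0072,.6207,1),(-.1218,.621,-1)):
    for P,col in wire([x,y,.4],m):
        P=P+[0,0,.041];cv2.polylines(im2,[((proj(q,P)-[l,t]+.5)*s).astype(int)],False,col,1,cv2.LINE_AA)
cv2.imwrite("pics/s38.png",im2)
a=cv2.imread("pics/side0.png").astype(int);b=s_["img"][...,::-1].astype(int)
print('bystander area diff side',np.abs(a-b)[190:250,300:400].mean(),'tape',np.abs(a-b)[222:252,260:288].mean())
for n in("tape_measure","spanner_17","caliper"): print(n,[(np.round(d["box"]).tolist(),round(d["conf"],2)) for d in recognise(n,"side")][:1])
E
```

```text
49.45 [ 0.4419 -0.0005  0.3059] [ 1.797e+02 -1.400e-01  9.036e+01] F [-1.  -0.4 -0.3] op 0.0425 q [-2.000e-01 -6.000e+00  1.180e+01  1.074e+02  1.000e-01  8.950e+01]
bystander area diff side 1.379388888888889 tape 17.726984126984128
tape_measure [([273.0, 226.0, 285.0, 244.0], 0.73)]
spanner_17 [([304.0, 196.0, 364.0, 234.0], 0.89)]
caliper [([327.0, 196.0, 398.0, 223.0], 0.8)]
```

View pics/s38.png

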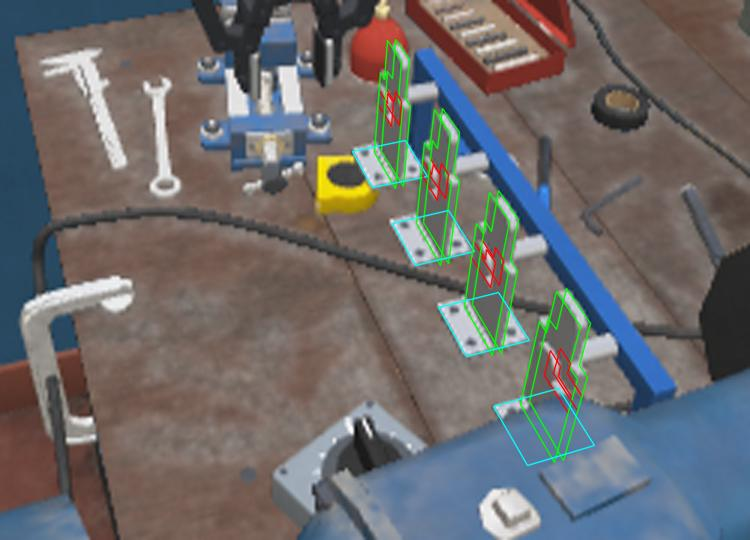

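View pics/w38.png

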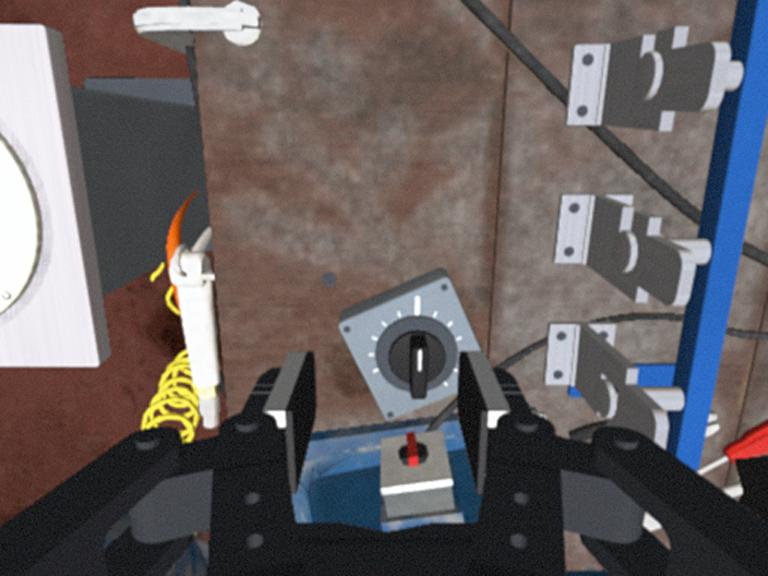

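```bash
python3 - <<'E'
from workcell import bot
print(bot.job_done())
E
```

```text
the job is handed in; nothing more can be done
None
```

All four brackets hang on pins of their own. After that I turned the timer dial clockwise until the pointer stood on the long index line. I handed the job in at about 49.5 s of the 208 s allowed; it reports no verdict.

**Last checks**
- **Brackets:** the outlines projected at the seated height line up with all four brackets in the scene camera picture, so each pin sits in its notch. The foot of the bracket on pin 0 is partly hidden there by the grinder, so its seating rests on the lug, the web and the contact height.
- **Timer:** with the gripper off the dial, the pointer lies in line with the index line in the wrist picture. The last measurement, 2.2° short, was taken just before a 2.2° correction. I judged the end position by eye and did not measure it again.
- **Bystanders:** the spanner and caliper area looks the same as at the start. The tape measure is partly hidden behind a hung bracket in the side view, so that comparison showed a difference. In the scene view it stands where it was.

**What went wrong or disagreed**
- **Gripper height:** the cameras showed the fingertips about 35 mm higher than the reported tool position. The first three brackets were therefore held only by the top edge of the lug, and the first one swung a little. The first grasp on the fourth bracket missed. I re-gripped it lower and allowed for the offset at the dial.
- **Wrist limit:** while turning for the fourth bracket the last joint reached its limit (179.9° of 180°). The tool drifted aside in the air without touching anything, and I brought it back.
- **Pin 0:** I hung that bracket half-turned, sliding it in from the other side to keep clear of the grinder.

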